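Rub down the sealing tape of a full carton, over the top and down its end

TASK

Rub the carton's brown tape down firmly with the spring-backed felt tamp, felt flat and centred on the tape: the top in one unbroken stroke from the green stop's end to the opposite edge; then stand the tamp on its mat, let go and take it anew, tilted, and rub the flap on the carton's end in one unbroken stroke from the top edge down until the middle of the felt is at the tape's lower end. Land and lift off only at the ends of each stroke, with the springs partly pressed in between and never pushed to their stop. Last, stand the tamp felt-down on the mat and let go, and leave the other things where they are.

Things in the scene. Friction and masses are not known exactly. Their poses are not given: they have to be found in the camera images.
- carton: Kraft shipping carton, fixed, 200 mm (x) by 260 mm (y), on an 18 mm plywood board. Origin: centre of its underside, z up. Its +y end stands against the green stop plate (150 mm wide, top edge 243 mm above the bench); its -y end is free and carries the tape's flap. Packed full, top and taped end bulge by a few mm, differently each time.
- tape_top (a point): Middle of the brown tape on the carton's top, as for a mean filling; axes as the carton's. Tape 60 mm wide, running along y over the whole top, from 130 mm behind (+y, green stop) to the edge 130 mm ahead (-y). The top is flat and level, but its true height is up to 6 mm above or below this point: find it by touch.
- tape_end (a point): Middle of the tape's flap on the carton's upright -y end, for a mean filling; axes as the carton's (z up, -y out of the end). Flap 60 mm wide, from 39 mm above (the end's top edge) to 40 mm below this point. The end is flat and upright, but truly up to 4 mm further out or in than this point: find it by touch.
- tamp_grip (a point): Centre of the tamp's upright wooden grip, 34 mm (x) by 30 mm (y), 68 mm high. Tamp about 0.32 kg, standing felt-down on the mat; z points from felt to grip. Below this point: grip's foot and top of the 88 x 60 mm steel plate at 34 mm, plate's underside at 41 mm, felt's face at 56 mm (springs free). Take the grip across its x faces, from above or tilted about x.
- tamp_face (a point): Centre of the felt's face with the springs free: 84 mm (x) by 56 mm (y); same axes as the grip. In both strokes x goes across the tape, parallel to the carton's x; on the end, the tamp's z is level and points out of the end.
- pad (a joint): How far the felt pad is pressed in against its springs, m: 0 free, 0.008 at the stop. Starting to move takes 4 N, then 1.5 N per mm: 0.004 is 10 N, the pressure wanted (0.002 to 0.006 will do). The tamp's own weight does not press it in.
- mat: Black rubber mat, 180 mm (x) by 150 mm (y), 4 mm thick, fixed on the bench; origin at the centre of its underside, z up.
- marker: white felt marker with black cap, 125 mm long, lying on the plywood beside the carton; bystander, loose
- cutter: orange safety cutter, 145 x 28 x 16 mm, lying on the plywood beside the carton; bystander, loose
- tape_roll: roll of brown tape lying flat, 110 mm across, 48 mm high; bystander, loose
- bottle: clear drink bottle with a red cap, 64 mm across, 170 mm high; bystander, loose
- small_carton: small sealed carton, 100 x 130 x 80 mm; bystander, loose
- tape_gun: hand tape dispenser with red handle, about 180 mm long, 110 mm high; bystander, loose
- scanner: yellow and black handheld scanner, 190 x 62 x 45 mm, lying on the bench; bystander, loose
Things that resemble listed ones, but are neither listed nor needed, are in the scene too. Several things look just like the part that bears tamp_grip: the one meant starts farthest from the robot's base. There is more than one size of the mat; the job needs the larger.

How it is judged:
On the way, in this order (a step that is already met when the one before it is completed fails the run):
1. felt flat and pressed on the top tape at the green stop's end (value of joint pad between 0.002 and 0.006 m and x of tamp_grip in the frame of carton between -0.012 and 0.012 m and z of tamp_grip in the frame of carton between 0.187 and 0.228 m and angle between the z axis of tamp_grip and the z axis of carton, either way round below 0.12 rad and angle between the x axis of tamp_grip and the x axis of carton, either way round below 0.2 rad and y of tamp_grip in the frame of carton between 0.062 and 0.12 m), for 0.1 s.
2. still pressed at the middle of the top (value of joint pad between 0.002 and 0.006 m and x of tamp_grip in the frame of carton between -0.012 and 0.012 m and z of tamp_grip in the frame of carton between 0.187 and 0.228 m and angle between the z axis of tamp_grip and the z axis of carton, either way round below 0.12 rad and angle between the x axis of tamp_grip and the x axis of carton, either way round below 0.2 rad and y of tamp_grip in the frame of carton between -0.02 and 0.02 m), for 0.05 s.
3. still pressed at the edge over the taped end (value of joint pad between 0.002 and 0.006 m and x of tamp_grip in the frame of carton between -0.012 and 0.012 m and z of tamp_grip in the frame of carton between 0.187 and 0.228 m and angle between the z axis of tamp_grip and the z axis of carton, either way round below 0.12 rad and angle between the x axis of tamp_grip and the x axis of carton, either way round below 0.2 rad and y of tamp_grip in the frame of carton between -0.135 and -0.09 m), for 0.1 s.
4. tamp standing felt-down on its mat, let go (contact force between the fingers and tamp below 0.05 N and angle between tamp_grip's own z axis and vertical below 0.08 rad and x of tamp_grip in the frame of mat between -0.07 and 0.07 m and y of tamp_grip in the frame of mat between -0.06 and 0.06 m and z of tamp_grip in the frame of mat below 0.064 m), for 0.2 s.
5. felt flat and pressed on the end's tape just under the top edge (value of joint pad between 0.002 and 0.006 m and x of tamp_grip in the frame of carton between -0.012 and 0.012 m and y of tamp_grip in the frame of carton between -0.206 and -0.162 m and angle between the z axis of tamp_grip and the y axis of carton, either way round below 0.12 rad and angle between the x axis of tamp_grip and the x axis of carton, either way round below 0.2 rad and z of tamp_grip in the frame of carton between 0.108 and 0.145 m), for 0.1 s.
6. still pressed half-way down (value of joint pad between 0.002 and 0.006 m and x of tamp_grip in the frame of carton between -0.012 and 0.012 m and y of tamp_grip in the frame of carton between -0.206 and -0.162 m and angle between the z axis of tamp_grip and the y axis of carton, either way round below 0.12 rad and angle between the x axis of tamp_grip and the x axis of carton, either way round below 0.2 rad and z of tamp_grip in the frame of carton between 0.09 and 0.103 m), for 0.05 s.
7. still pressed at the tape's lower end (value of joint pad between 0.002 and 0.006 m and x of tamp_grip in the frame of carton between -0.012 and 0.012 m and y of tamp_grip in the frame of carton between -0.206 and -0.162 m and angle between the z axis of tamp_grip and the y axis of carton, either way round below 0.12 rad and angle between the x axis of tamp_grip and the x axis of carton, either way round below 0.2 rad and z of tamp_grip in the frame of carton between 0.05 and 0.078 m), for 0.1 s.
At the end, for the whole second after the job is handed in: The tamp stands felt-down on the mat (its centre within 70 mm along x and 60 mm along y of the mat's centre, upright within 0.08 rad), released and at rest (all of step 4 and linear speed of tamp below 0.01 m/s and angular speed of tamp below 0.1 rad/s); the robot touches nothing.
It fails at once if the pad lifts or eases off the tape in the middle of the top (value of joint pad below 0.0004 m and x of tamp_grip in the frame of carton between -0.03 and 0.03 m and y of tamp_grip in the frame of carton between -0.085 and 0.055 m and z of tamp_grip in the frame of carton between 0.19 and 0.228 m).
It fails at once if the pad lifts or eases off the tape in the middle of the end stroke (value of joint pad below 0.0004 m and x of tamp_grip in the frame of carton between -0.03 and 0.03 m and z of tamp_grip in the frame of carton between 0.082 and 0.104 m and y of tamp_grip in the frame of carton between -0.206 and -0.167 m).
It fails at once if the springs are pushed to their stop (value of joint pad above 0.0078 m).
It fails at once if a bystander is moved more than 30 mm (distance of any of marker, cutter, tape_roll, bottle, small_carton, tape_gun, scanner from where it was at the start of the episode above 0.03 m).
It also fails if it takes over 72 s, if anything falls off the work surface, if the arm or the gripper's body presses on something with over 40 N, if the wrist force passes 120 N, or if a joint passes its speed limit or range.

ROBOT

A 6-joint arm with a two-finger parallel gripper is mounted at the origin on the work surface. World frame = base frame: x ahead of the robot, y to its left, z up, the work surface at z = 0. Lengths are in m, angles in rad, forces in N, time in s.
With the tool pointing down it reaches from about 0.375 to 0.9 m from the base axis. Payload 3.1 kg.
Tool frame: the origin (TCP) lies on the centre line of the jaws, within the pads' length; the fingertips stand 19 mm ahead of it and the grasp point (between the pads) is the TCP; z points along the fingers, y is the line along which they close (so a half turn about z gives the same grasp; the last joint's range is limited). The gripper opens to 85 mm and grips with 20 to 120 N. Pads are 22 mm wide; open, the fingers measure 114 mm over their backs; the gripper's body (76 mm by 85 mm) begins 54 mm behind the grasp point. The pads swing forward as they close: fully open they stand 13 mm farther back than shut.
Start: joints at [-1.302, 0.527, 1.433, -0, 1.181, -0.178], TCP at [0.271, -0.563, 0.25] pointing down, gripper open.
Joint ranges: [-3.08, 3.08], [-0.75, 2.2], [0.22, 2.44], [-1.43, 4.57], [0, 2.65], [-2.85, 2.85]. Speed limits (rad/s): [2.79, 2.79, 3.14, 3.14, 3.14, 3.14].

INTERFACE

Orientations are given as a unit quaternion [x, y, z, w].
In Python, from station import manip gives the robot as it stands.
- The arm moves only by the tool servo_tool, never from a script. Its argument "rows" is a list that holds one entry, the list of rows, each a list of 7 numbers: the turn, a rotation vector about the tool's x, y, z in degrees, then the shift along the tool's x, y, z in m, then the gripper command: -1 is shut, 1 is fully open, values between are in proportion. In form: [[[wx, wy, wz, tx, ty, tz, jaw], ...]]. A call has 1 to 8 rows; each row shifts and turns the commanded pose from where the row before left it, along the tool's axes as they then stand; what a row does not reach is not made up. A row lasts 1/12 s, in which the tool goes at most 41.7 mm and 7.16 degrees, less where a joint would pass 70% of its speed; a pose out of reach is approached as far as the arm can. A call is refused whole if a number of a shift passes 0.0417 or a number of a turn 7.16, either way. A call with a gripper value outside its range is refused whole. The fingers move at their own pace and stop on an object; "squeeze" is the grip in N (left out, the last holds). Time passes only in rows, so rows that do not move let the fingers close. It gives the time, the measured TCP pose, the force, the opening and the grip force at its end, in the units of the state.
- manip.sense(): the state, without advancing time (a new reading comes with each control period).
- manip.snapshot(name): name is "scene" or "top" or "wrist"; returns the picture (480x640x3 uint8, blue, green, red); there is no depth.
- manip.camera_info(name): a dict with "K" (3x3 intrinsics, pixels), "camera_from_world" (4x4, takes a point from world to camera coordinates). Camera axes: x right, y down, z forward; pixel columns grow to the right and rows downward; lengths in m; the calibration is good to about 2 mm. The wrist camera is an equidistant fisheye: a pixel r from the principal point sees the ray r / f radians off the axis. A picture is of the moment at which its call begins: read the wrist's pose just before it. camera_info takes no time and is no camera call; for the wrist camera it gives the pose at the moment of the call.
- manip.sign_off(): hands the job in; it is judged then, once.
The state is a dict: "t": time; "q": joint angles; "qd": joint speeds; "tau": joint torques, N m; "tcp_pos": TCP position; "tool_rot": TCP orientation; "force": force on the tool from outside, world axes, zero at the start; "ft_torque": the same for the moment, N m; "finger_gap": opening from 0.0 (shut) to 1.0 (fully open); "gripper_force": force on a finger pad.
Only numpy, scipy, OpenCV 4.12 (cv2) and the standard library are available. Lean on these libraries where they do the work, as an engineer would, in place of code of your own. Each camera call takes 0.05 s, during which the arm holds its last target. There are 200 camera calls.

## Working session

There is one attempt and no reset: what is moved stays moved. The work goes in short steps, Python scripts to look and compute and a tool call to move; the robot and the scene stay as the last step left them, time stands still between calls to the robot, and variables do not carry over. Pictures are saved under pics/ and viewed, at most 10 in all, crops included, and the job is handed in when it is done.

Besides the shell and the picture viewer there is one more tool, called after "Call:" in YAML: its name, and indented under it one key for each argument. servo_tool: Moves the arm, as the interface text tells. Its arguments: {"type":"object","properties":{"rows":{"type":"array","items":{"type":"array","items":{"type":"array","items":{"type":"number"}}}},"squeeze":{"type":"number"}},"required":["rows"]}

```bash
mkdir -p pics; ls; python3 - <<'E'
from station import manip
import cv2, numpy as np
s=manip.sense(); print(s)
for n in("scene","top"):
    cv2.imwrite(f"pics/{n}0.png",manip.snapshot(n)); c=manip.camera_info(n); print(n,np.round(c["K"],1).tolist(),np.round(c["camera_from_world"],4).tolist())
E
```

```text
pics
{'t': 0.0, 'q': array([-1.30150307e+00,  5.28475236e-01,  1.43389202e+00, -7.21705206e-06,
        1.18139817e+00, -1.78518826e-01]), 'qd': array([ 0.00048187, -0.00036769,  0.00101696, -0.00106949,  0.00082105,
        0.00043011]), 'tau': array([ 8.91307136e-04, -4.42349446e+01, -1.78028226e+01, -1.08931126e-04,
        8.42567504e-03,  1.91061366e-05]), 'tcp_pos': array([ 0.27045457, -0.5627096 ,  0.24933127]), 'tool_rot': array([ 9.75036713e-01,  2.22041051e-01, -5.26245815e-05, -1.08511623e-03]), 'force': array([ 0.1440297 ,  0.13627525, -0.74830686]), 'ft_torque': array([ 0.00097072, -0.05834355, -0.02683147]), 'gripper_force': 0.0, 'finger_gap': 1.0032924603603302}
scene [[502.1, 0.0, 319.1], [0.0, 502.1, 238.7], [0.0, 0.0, 1.0]] [[-0.3173, 0.9481, 0.022, 0.1736], [0.5619, 0.2066, -0.801, -0.1897], [-0.764, -0.2418, -0.5982, 1.7866], [0.0, 0.0, 0.0, 1.0]]
top [[533.6, 0.0, 314.8], [0.0, 533.6, 235.3], [0.0, 0.0, 1.0]] [[-0.0028, -1.0, -0.0042, -0.0151], [-0.9825, 0.0035, -0.186, 0.5555], [0.186, 0.0036, -0.9825, 1.6248], [0.0, 0.0, 0.0, 1.0]]
```

View pics/scene0.png

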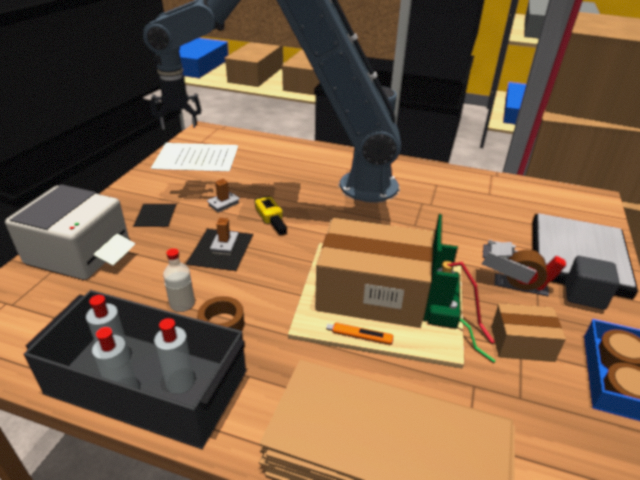

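View pics/top0.png

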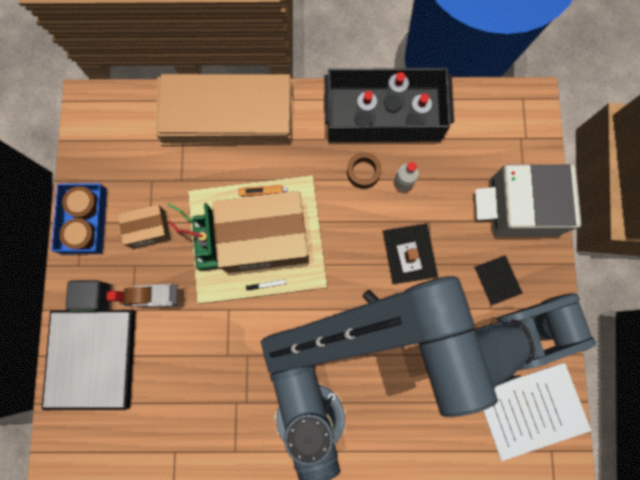

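The scene view shows the carton at about (375,265) with the stop on its right, the far tamp at (225,240) on the larger mat, and a nearer look-alike at (222,195). The top view shows the carton at (260,232), tamp (410,257) on the larger mat, and the smaller mat at (498,280). I'll zoom in next.

```bash
python3 - <<'E'
import cv2
a=cv2.imread("pics/top0.png")[170:310,180:445]; b=cv2.imread("pics/scene0.png")[190:350,180:470]
cv2.imwrite("pics/topc.png",cv2.resize(a,None,fx=3,fy=3,interpolation=cv2.INTER_CUBIC))
cv2.imwrite("pics/scenec.png",cv2.resize(b,None,fx=2.7,fy=2.7,interpolation=cv2.INTER_CUBIC))
E
```

```text
(no output)
```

View pics/topc.png

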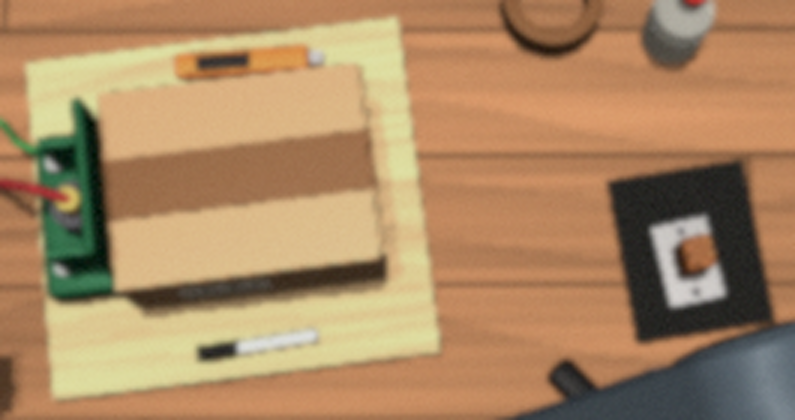

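View pics/scenec.png

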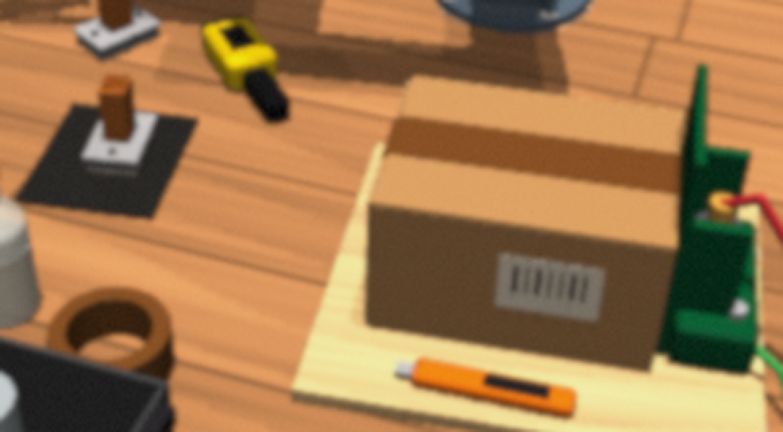

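The crops show the carton top as a quad with the tape quad at crop (104,162),(371,131),(376,188),(106,220), and the tamp plate at about (688,260). The plate's long side runs along the mat's short-axis-tilted x direction. Next I'll measure with masks and rays.

```bash
cat >h.py <<'E'
import cv2, numpy as np
from station import manip
C={n:manip.camera_info(n) for n in("scene","top")}
def ray(n,uv):
    K=np.array(C[n]["K"]);T=np.array(C[n]["camera_from_world"])
    d=T[:3,:3].T@np.linalg.solve(K,[uv[0],uv[1],1]);return -T[:3,:3].T@T[:3,3],d
def onz(n,uv,z):
    o,d=ray(n,uv);return (o+d*(z-o[2])/d[2])
def tri(u1,u2):
    o1,d1=ray("top",u1);o2,d2=ray("scene",u2)
    s=np.linalg.lstsq(np.c_[d1,-d2],o2-o1,rcond=None)[0]
    a,b=o1+d1*s[0],o2+d2*s[1];return (a+b)/2,np.linalg.norm(a-b)
E
cat >m.py <<'E'
from h import *
t=cv2.imread("pics/top0.png");b,g,r=[t[...,i].astype(int) for i in range(3)]
def rect(mask,box,n):
    m=np.zeros(t.shape[:2],np.uint8);x0,y0,x1,y1=box;m[y0:y1,x0:x1]=mask[y0:y1,x0:x1]*255
    c=max(cv2.findContours(m,0,1)[0],key=cv2.contourArea);rr=cv2.minAreaRect(c);p=cv2.boxPoints(rr)
    print(n,np.round(rr[0],1),np.round(rr[1],1),rr[2],cv2.contourArea(c));return p
def rep(p,z):
    P=np.array([onz("top",q,z) for q in p])[:,:2];e=np.roll(P,-1,0)-P
    print("  ctr",P.mean(0).round(4),"sides",np.linalg.norm(e,axis=1).round(4),"ang",np.degrees(np.arctan2(e[:,1],e[:,0])).round(1))
hsv=cv2.cvtColor(t,cv2.COLOR_BGR2HSV);print("px tape",t[228,260],"carton",t[205,260],"mat",t[235,395],"plate",t[265,402],"ply",t[290,210])
mat=rect((t.max(2)<75),(375,210,445,281),"mat");rep(mat,.004)
pl=rect((t.min(2)>130),(392,238,428,278),"plate");rep(pl,.026)
tp=rect((r<150)&(r>85)&(g<110),(211,205,308,247),"tape")
f=lambda x,y:(180+x/3-.33,170+y/3-.33); k=lambda x,y:(180+x/2.7-.3,190+y/2.7-.3)
for a,c in(((98,95),(683,243)),((361,67),(369,207)),((382,262),(412,78)),((104,162),(680,190)),((371,131),(386,152)),((376,188),(394,119)),((106,220),(684,153))): 
    P,e=tri(f(*a),k(*c));print(P.round(4),e.round(4),onz("top",f(*a),.172)[:2].round(4))
P,e=tri(f(696,252),k(117,82));print("grip top",P,e)
for a in((28,62),(396,17),(440,352),(53,397)):print("board",onz("top",f(*a),.018).round(4))
for a in((112,182),):pass
for a in((366,325),(650,366)):print("bottom",onz("scene",k(*a),.018).round(4))
E
python3 m.py
```

```text
px tape [ 78 115 161] carton [132 181 221] mat [35 38 37] plate [171 172 176] ply [155 214 221]
mat [411.1 255.1] [57.8 46.6] 79.99201965332031 2264.0
  ctr [ 0.4998 -0.3254] sides [0.152  0.1866 0.149  0.1861] ang [ -80.  -172.6   99.8    8.3]
plate [408.9 256.8] [27.6 18.9] 75.96376037597656 294.0
  ctr [ 0.4903 -0.3145] sides [0.0606 0.0878 0.0601 0.0877] ang [ -76.1 -168.2  103.8   12.1]
tape [215.4 229.9] [32.1  3.6] 85.2363510131836 36.0
[0.636  0.2902 0.1693] 0.0092 [0.6358 0.285 ]
[0.6668 0.0281 0.1576] 0.0028 [0.6633 0.0263]
[0.4703 0.0065 0.1614] 0.0015 [0.4689 0.0055]
[0.5683 0.2796 0.1712] 0.005 [0.5684 0.2769]
[0.5989 0.0194 0.1665] 0.006 [0.5985 0.0163]
[0.5433 0.0119 0.1631] 0.0007 [0.5416 0.0114]
[0.5111 0.2756 0.1695] 0.004 [0.5109 0.2731]
grip top [ 0.48954233 -0.3110286   0.09297054] 0.0009147123428061576
board [0.7126 0.3935 0.018 ]
board [ 0.7619 -0.0069  0.018 ]
board [ 0.396  -0.0525  0.018 ]
board [0.3502 0.3524 0.018 ]
bottom [0.6698 0.0304 0.018 ]
bottom [0.6323 0.2883 0.018 ]
```

```bash
cat >>h.py <<'E'
from scipy.spatial.transform import Rotation as R, Slerp
YAW=np.radians(6.7)
def rows(p0,R0,p1,R1,n,jaw):
    s=Slerp([0,1],R.concatenate([R0,R1]));out=[]
    for i in range(n):
        a,b=s(i/n),s((i+1)/n)
        w=(a.inv()*b).as_rotvec(degrees=True);t=a.inv().apply((np.array(p1)-p0)/n)
        out.append([round(float(x),2) for x in w]+[round(float(x),4) for x in t]+[jaw])
    return out
def toolR(xdir_deg,lean):
    # tool y along the horizontal direction xdir (tamp x), tool z down leaned by `lean` deg toward -tamp y
    y=np.array([np.cos(np.radians(xdir_deg)),np.sin(np.radians(xdir_deg)),0]);ty=np.array([-y[1],y[0],0])
    l=np.radians(lean);z=-np.cos(l)*np.array([0,0,1])-np.sin(l)*ty
    return R.from_matrix(np.c_[np.cross(y,z),y,z])
def now():
    s=manip.sense();return s["tcp_pos"],R.from_quat(s["tool_rot"]),s
E
python3 - <<'E'
from h import *
t=cv2.imread("pics/top0.png");s=cv2.imread("pics/scene0.png")
red=lambda im:((im[...,2]>150)&(im[...,1]<70)&(im[...,0]<80)).astype(np.uint8)
def cen(m,b):
    x0,y0,x1,y1=b;ys,xs=np.nonzero(m[y0:y1,x0:x1]);return xs.mean()+x0,ys.mean()+y0
a=cen(red(t),(400,155,425,180));b=cen(red(s),(160,245,190,262));print("cap",a,b,tri(a,b))
# tape edges, subpixel rows per column
r=cv2.GaussianBlur(t[...,2].astype(float),(1,3),0);E=[]
for x in range(222,300,3):
    c=r[:,x];yc=int(230-(x-260)*.116)
    up=[y for y in range(yc-16,yc) if c[y]>=190>c[y+1]][-1:];dn=[y for y in range(yc,yc+18) if c[y]<190<=c[y+1]][:1]
    if up and dn:
        u,d=up[0],dn[0];E.append((x,u+(c[u]-190)/(c[u]-c[u+1]),d+(190-c[d])/(c[d+1]-c[d])))
E=np.array(E);
for z in(.160,.167):
    P=np.array([onz("top",(x,u),z)[:2] for x,u,d in E]);Q=np.array([onz("top",(x,d),z)[:2] for x,u,d in E])
    for W in(P,Q,(P+Q)/2):
        k=np.polyfit(W[:,1],W[:,0],1);sd=(W[:,0]-np.polyval(k,W[:,1])).std();print(z,"x=%.4f%+.4f*y"%(k[1],k[0]),"yaw",np.degrees(np.arctan(-k[0])).round(2),sd.round(4))
p,R0,_=now();R1=toolR(12.1,0);d=(R0.inv()*R1).as_rotvec(degrees=True);print("rot",d)
pre=np.array([.4903,-.3135,.13]);print(*rows(p,R0,pre,R1,12,1),sep="\n")
E
```

```text
cap (np.float64(411.4166666666667), np.float64(166.375)) (np.float64(172.0909090909091), np.float64(252.15151515151516)) (array([ 0.74311606, -0.30723304,  0.16545129]), np.float64(0.00023689379759399704))
0.16 x=0.6066-0.1203*y yaw 6.86 0.0005
0.16 x=0.5458-0.1272*y yaw 7.25 0.0007
0.16 x=0.5762-0.1237*y yaw 7.05 0.0004
0.167 x=0.6050-0.1203*y yaw 6.86 0.0005
0.167 x=0.5444-0.1272*y yaw 7.25 0.0007
0.167 x=0.5747-0.1237*y yaw 7.05 0.0004
rot [ -0.07941211  -0.09219771 -76.44335071]
[-0.01, -0.01, -6.37, 0.0255, -0.0108, 0.01, 1]
[-0.01, -0.01, -6.37, 0.0265, -0.0079, 0.01, 1]
[-0.01, -0.01, -6.37, 0.0273, -0.0049, 0.01, 1]
[-0.01, -0.01, -6.37, 0.0276, -0.0018, 0.01, 1]
[-0.01, -0.01, -6.37, 0.0277, 0.0012, 0.01, 1]
[-0.01, -0.01, -6.37, 0.0274, 0.0043, 0.01, 1]
[-0.01, -0.01, -6.37, 0.0267, 0.0073, 0.01, 1]
[-0.01, -0.01, -6.37, 0.0257, 0.0102, 0.01, 1]
[-0.01, -0.01, -6.37, 0.0244, 0.013, 0.01, 1]
[-0.01, -0.01, -6.37, 0.0228, 0.0156, 0.01, 1]
[-0.01, -0.01, -6.37, 0.021, 0.0181, 0.01, 1]
[-0.01, -0.01, -6.37, 0.0188, 0.0203, 0.01, 1]
```

Call:
servo_tool:
  rows:
    - [[0,0,-6.37,0.0255,-0.0108,0.01,1],[0,0,-6.37,0.0265,-0.0079,0.01,1],[0,0,-6.37,0.0273,-0.0049,0.01,1],[0,0,-6.37,0.0276,-0.0018,0.01,1],[0,0,-6.37,0.0277,0.0012,0.01,1],[0,0,-6.37,0.0274,0.0043,0.01,1],[0,0,-6.37,0.0267,0.0073,0.01,1],[0,0,-6.37,0.0257,0.0102,0.01,1]]
  squeeze: 110

```text
t: 0.77
tcp_pos: [0.4177, -0.3959, 0.1695]
tool_rot: [0.783, 0.622, 0.0, -0.0]
force: [0.5, -0.6, -0.3]
finger_gap: 1.001
gripper_force: 0.0
```

Call:
servo_tool:
  rows:
    - [[0,0,-6.37,0.0244,0.013,0.01,1],[0,0,-6.37,0.0228,0.0156,0.01,1],[0,0,-6.37,0.021,0.0181,0.01,1],[0,0,-6.37,0.0188,0.0203,0.01,1],[0,0,0,0,0,0,1],[0,0,0,0,0,0,1]]

```text
t: 1.27
tcp_pos: [0.4906, -0.3125, 0.1293]
tool_rot: [0.628, 0.778, -0.0, -0.001]
force: [0.0, -0.1, 0.3]
finger_gap: 1.001
gripper_force: 0.0
```

```bash
python3 - <<'E'
from h import *
p,R0,s=now();print(s["t"],p,s["q"].round(3),(R0.inv()*toolR(12.1,0)).as_rotvec(degrees=True).round(2))
cv2.imwrite("pics/w1.png",manip.snapshot("wrist"));cv2.imwrite("pics/top1.png",manip.snapshot("top"))
c=manip.camera_info("wrist");np.save("w1.npy",c["camera_from_world"]);print(np.round(c["K"],1).tolist())
E
```

```text
1.2667 [ 0.49057969 -0.31253182  0.12930974] [-0.759  0.633  1.645 -0.     0.866 -0.972] [-0.09 -0.1   0.11]
[[371.6, 0.0, 311.0], [0.0, 371.6, 239.0], [0.0, 0.0, 1.0]]
```

View pics/w1.png

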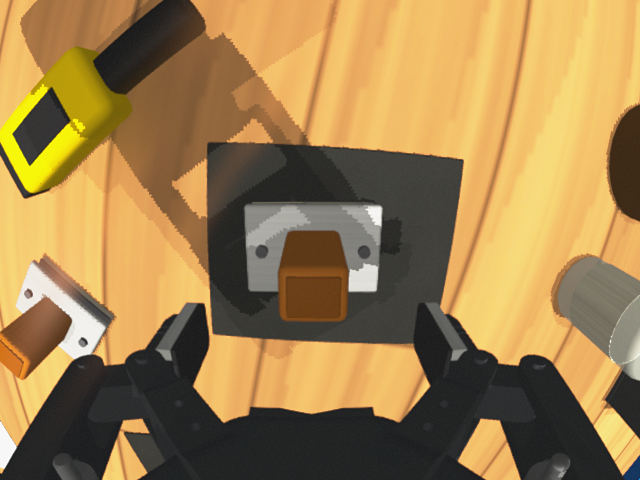

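The wrist view shows the tamp grip (top centre about (313,297)) centred between the open fingers at columns 208 and 415. The plate is square to the image.

```bash
cat >>h.py <<'E'
def wz(T,uv,z,K=(371.6,311,239)):
    v=np.array([uv[0]-K[1],uv[1]-K[2]]);r=np.linalg.norm(v);a=r/K[0]
    d=T[:3,:3].T@np.r_[np.sin(a)*v/r,np.cos(a)];o=-T[:3,:3].T@T[:3,3];return o+d*(z-o[2])/d[2]
E
python3 - <<'E'
from h import *
T=np.load("w1.npy")
print("top",wz(T,(313,297),.094)); c=np.array([wz(T,u,.026) for u in((245,203),(382,206),(378,292),(248,290))]);print(c.round(4),c.mean(0))
c=np.array([wz(T,u,.094) for u in((284,274),(344,274),(345,320),(281,320))]);print(c.round(4),c.mean(0))
m=np.array([wz(T,u,.004) for u in((208,143),(463,159),(418,343),(213,333))]);print(m.round(4),m.mean(0))
E
```

```text
top [ 0.49138454 -0.31690901  0.094     ]
[[ 0.4431 -0.2948  0.026 ]
 [ 0.5284 -0.2786  0.026 ]
 [ 0.5417 -0.3371  0.026 ]
 [ 0.4544 -0.354   0.026 ]] [ 0.49189534 -0.31611866  0.026     ]
[[ 0.4756 -0.3081  0.094 ]
 [ 0.5031 -0.3022  0.094 ]
 [ 0.5096 -0.3262  0.094 ]
 [ 0.4786 -0.3327  0.094 ]] [ 0.49171878 -0.3173017   0.094     ]
[[ 0.4072 -0.2636  0.004 ]
 [ 0.5833 -0.2356  0.004 ]
 [ 0.5949 -0.3853  0.004 ]
 [ 0.4297 -0.41    0.004 ]] [ 0.50379793 -0.32363219  0.004     ]
```

Call:
servo_tool:
  rows:
    - [[0,0,0,-0.0036,0.0,0.018,1],[0,0,0,0,0,0.027,1],[0,0,0,0,0,0.027,1],[0,0,0,0,0,0,-1],[0,0,0,0,0,0,-1],[0,0,0,0,0,0,-1],[0,0,0,0,0,0,-1],[0,0,0,0,0,0,-1]]
  squeeze: 110

```text
t: 2.03
tcp_pos: [0.492, -0.319, 0.0603]
tool_rot: [0.629, 0.778, -0.0, 0.002]
force: [0.4, 0.1, 1.9]
finger_gap: 0.381
gripper_force: 107.9
```

Call:
servo_tool:
  rows:
    - [[0,0,0,0,0,0,-1],[0,0,0,0,0,0,-1],[0,0,0,0,0,0,-1],[0,0,0,0,0,0,-1]]

```text
t: 2.37
tcp_pos: [0.492, -0.3189, 0.0592]
tool_rot: [0.629, 0.778, -0.0, 0.002]
force: [0.8, -3.1, 3.0]
finger_gap: 0.386
gripper_force: 108.0
```

```bash
python3 - <<'E'
from h import *
p,R0,s=now();print(s["t"],p,s["force"],s["finger_gap"],s["gripper_force"],s["q"].round(2),(R0.inv()*toolR(12.1,0)).as_rotvec(degrees=True).round(2))
E
```

```text
2.3667 [ 0.4920148  -0.31887192  0.05921328] [ 0.79113544 -3.11732991  2.95253316] 0.38571797597553675 107.9556155204773 [-0.77  0.75  1.67 -0.    0.72 -0.98] [0.09 0.18 0.01]
```

```bash
python3 - <<'E'
from h import *
p,R0,_=now();p=p+[0,0,.2];print(*rows(p,toolR(12.1,0),[.5461,.2323,p[2]],toolR(7.0,0),19,-1),sep=",\n")
E
```

```text
[0.0, 0.0, 0.27, 0.0278, 0.0089, 0.0, -1],
[0.0, 0.0, 0.27, 0.0278, 0.0087, 0.0, -1],
[0.0, 0.0, 0.27, 0.0278, 0.0086, 0.0, -1],
[0.0, 0.0, 0.27, 0.0279, 0.0085, 0.0, -1],
[0.0, 0.0, 0.27, 0.0279, 0.0083, 0.0, -1],
[0.0, 0.0, 0.27, 0.028, 0.0082, 0.0, -1],
[0.0, 0.0, 0.27, 0.028, 0.0081, 0.0, -1],
[0.0, 0.0, 0.27, 0.028, 0.0079, 0.0, -1],
[0.0, 0.0, 0.27, 0.0281, 0.0078, 0.0, -1],
[0.0, 0.0, 0.27, 0.0281, 0.0077, 0.0, -1],
[0.0, 0.0, 0.27, 0.0282, 0.0076, 0.0, -1],
[0.0, 0.0, 0.27, 0.0282, 0.0074, 0.0, -1],
[0.0, 0.0, 0.27, 0.0282, 0.0073, 0.0, -1],
[0.0, 0.0, 0.27, 0.0283, 0.0072, 0.0, -1],
[0.0, 0.0, 0.27, 0.0283, 0.007, 0.0, -1],
[0.0, 0.0, 0.27, 0.0283, 0.0069, 0.0, -1],
[0.0, 0.0, 0.27, 0.0284, 0.0068, 0.0, -1],
[0.0, 0.0, 0.27, 0.0284, 0.0066, 0.0, -1],
[0.0, 0.0, 0.27, 0.0284, 0.0065, 0.0, -1]
```

Call:
servo_tool:
  rows:
    - [[0,0,0,0,0,-0.02,-1],[0,0,0,0,0,-0.036,-1],[0,0,0,0,0,-0.036,-1],[0,0,0,0,0,-0.036,-1],[0,0,0,0,0,-0.036,-1],[0,0,0,0,0,-0.036,-1],[0,0,0,0,0,0,-1],[0,0,0,0,0,0,-1]]

```text
t: 3.03
tcp_pos: [0.4914, -0.3174, 0.2595]
tool_rot: [0.629, 0.778, 0.0, 0.001]
force: [-0.3, 0.1, -4.5]
finger_gap: 0.386
gripper_force: 109.9
```

Call:
servo_tool:
  rows:
    - [[0,0,0.27,0.028,0.0089,0,-1],[0,0,0.27,0.028,0.0087,0,-1],[0,0,0.27,0.028,0.0086,0,-1],[0,0,0.27,0.028,0.0085,0,-1],[0,0,0.27,0.028,0.0083,0,-1],[0,0,0.27,0.028,0.0082,0,-1],[0,0,0.27,0.028,0.008,0,-1],[0,0,0.27,0.028,0.008,0,-1]]

```text
t: 3.7
tcp_pos: [0.5112, -0.0824, 0.2551]
tool_rot: [0.643, 0.766, -0.001, -0.004]
force: [-0.3, 0.8, -3.1]
finger_gap: 0.385
gripper_force: 109.8
```

Call:
servo_tool:
  rows:
    - [[0,0,0.27,0.028,0.0078,0,-1],[0,0,0.27,0.028,0.0077,0,-1],[0,0,0.27,0.028,0.0076,0,-1],[0,0,0.27,0.028,0.0074,0,-1],[0,0,0.27,0.028,0.0073,0,-1],[0,0,0.27,0.028,0.0072,0,-1],[0,0,0.27,0.028,0.007,0,-1],[0,0,0.27,0.028,0.007,0,-1]]

```text
t: 4.37
tcp_pos: [0.5342, 0.147, 0.2548]
tool_rot: [0.658, 0.753, -0.003, -0.003]
force: [0.4, -0.6, -2.7]
finger_gap: 0.386
gripper_force: 109.8
```

Call:
servo_tool:
  rows:
    - [[0,0,0.27,0.028,0.0068,0,-1],[0,0,0.27,0.028,0.0066,0,-1],[0,0,0.27,0.02,0.0065,0,-1],[0,0,0,0,0,0,-1],[0,0,0,0,0,0,-1],[0,0,0,0,0,0,-1]]

```text
t: 4.87
tcp_pos: [0.5448, 0.223, 0.2556]
tool_rot: [0.663, 0.749, -0.003, -0.002]
force: [0.1, 0.9, -3.4]
finger_gap: 0.383
gripper_force: 109.5
```

```bash
cat >>h.py <<'E'
CC=np.array([.5568,.145,.018]);CR=R.from_euler("z",7.0,degrees=True)
def st(yd=7.0,lean=0):
    p,R0,s=now();print("t",round(s["t"],2),"tcp",p.round(4),"carton",CR.inv().apply(p-CC).round(4),"F",s["force"].round(1),"M",s["ft_torque"].round(2),"gap",round(s["finger_gap"],3),"err",(R0.inv()*toolR(yd,lean)).as_rotvec(degrees=True).round(2),"q",s["q"].round(2))
E
python3 - <<'E'
from h import *
st();cv2.imwrite("pics/w2.png",manip.snapshot("wrist"));np.save("w2.npy",manip.camera_info("wrist")["camera_from_world"])
E
```

```text
t 4.87 tcp [0.5448 0.223  0.2556] carton [-0.0024  0.0788  0.2376] F [ 0.1  0.9 -3.4] M [-0.05 -0.02 -0.01] gap 0.383 err [-0.36  0.05 -0.  ] q [ 0.2   0.47  1.52 -0.    1.16  0.08]
```

View pics/w2.png

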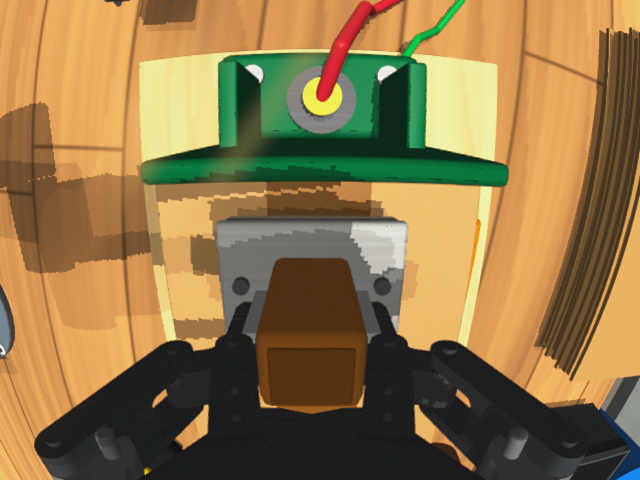

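The wrist view shows the plate (columns 218–408, centre 313) over the tape (about 265–372, centre 318), short of the green stop at row 170. I'll correct by 3 mm and go down.

Call:
servo_tool:
  rows:
    - [[-0.3,0,0,0.003,0.0015,0.006,-1],[0,0,0,0.003,0.0015,0.01,-1],[0,0,0,0,0,0.008,-1],[0,0,0,0,0,0,-1],[0,0,0,0,0,0,-1]]

```text
t: 5.33
tcp_pos: [0.5484, 0.2294, 0.2331]
tool_rot: [0.663, 0.749, 0.001, 0.001]
force: [0.3, -0.1, -3.3]
finger_gap: 0.386
gripper_force: 109.6
```

Call:
servo_tool:
  rows:
    - [[0,0,0,0,0,0.0015,-1],[0,0,0,0,0,0.0015,-1],[0,0,0,0,0,0,-1]]

```text
t: 5.58
tcp_pos: [0.5492, 0.2297, 0.2314]
tool_rot: [0.663, 0.749, 0.002, 0.002]
force: [-0.3, 0.6, -3.4]
finger_gap: 0.386
gripper_force: 109.6
```

```bash
python3 -c "
from h import *
st()"
```

```text
t 5.58 tcp [0.5492 0.2297 0.2314] carton [0.0028 0.085  0.2134] F [-0.3  0.6 -3.4] M [-0.01 -0.04  0.04] gap 0.386 err [ 0.31 -0.   -0.04] q [ 0.21  0.51  1.53 -0.    1.1   0.09]
```

Call:
servo_tool:
  rows:
    - [[0,0,0,0,0,0.0015,-1],[0,0,0,0,0,0,-1],[0,0,0,0,0,0,-1]]

```text
t: 5.83
tcp_pos: [0.5491, 0.2298, 0.2299]
tool_rot: [0.663, 0.749, 0.002, 0.002]
force: [-0.5, 0.1, -2.8]
finger_gap: 0.391
gripper_force: 109.6
```

Call:
servo_tool:
  rows:
    - [[0,0,0,0,0,0.0015,-1],[0,0,0,0,0,0,-1],[0,0,0,0,0,0,-1]]

```text
t: 6.08
tcp_pos: [0.5491, 0.2298, 0.2282]
tool_rot: [0.663, 0.749, 0.002, 0.002]
force: [1.1, 0.2, -3.7]
finger_gap: 0.384
gripper_force: 109.6
```

Call:
servo_tool:
  rows:
    - [[0,0,0,0,0,0.0015,-1],[0,0,0,0,0,0,-1],[0,0,0,0,0,0,-1]]

```text
t: 6.33
tcp_pos: [0.5492, 0.2298, 0.2268]
tool_rot: [0.663, 0.749, 0.002, 0.002]
force: [0.3, 0.1, -4.1]
finger_gap: 0.39
gripper_force: 109.8
```

Call:
servo_tool:
  rows:
    - [[0,0,0,0,0,0.0015,-1],[0,0,0,0,0,0,-1],[0,0,0,0,0,0,-1]]

```text
t: 6.58
tcp_pos: [0.5493, 0.2299, 0.226]
tool_rot: [0.663, 0.749, 0.002, 0.002]
force: [-0.9, 0.5, 2.5]
finger_gap: 0.387
gripper_force: 110.3
```

Call:
servo_tool:
  rows:
    - [[0,0,0,0,0,0.0015,-1],[0,0,0,0,0,0,-1],[0,0,0,0,0,0,-1]]

```text
t: 6.83
tcp_pos: [0.5493, 0.2299, 0.2244]
tool_rot: [0.663, 0.749, 0.002, 0.002]
force: [-1.2, -0.1, 4.6]
finger_gap: 0.388
gripper_force: 110.5
```

Call:
servo_tool:
  rows:
    - [[0,0,0,0,0,0.0015,-1],[0,0,0,0,0,0,-1],[0,0,0,0,0,0,-1]]

```text
t: 7.08
tcp_pos: [0.5493, 0.2299, 0.223]
tool_rot: [0.663, 0.749, 0.002, 0.002]
force: [-1.6, 0.3, 6.9]
finger_gap: 0.386
gripper_force: 110.8
```

Call:
servo_tool:
  rows:
    - [[0,0,0,-0.004,0,0,-1],[0,0,0,-0.007,0,0,-1],[0,0,0,-0.007,0,0,-1],[0,0,0,-0.007,0,0,-1]]

```text
t: 7.42
tcp_pos: [0.5542, 0.2066, 0.2237]
tool_rot: [0.663, 0.748, 0.005, 0.002]
force: [0.9, 4.3, 5.6]
finger_gap: 0.386
gripper_force: 110.8
```

Call:
servo_tool:
  rows:
    - [[0,0,0,-0.007,0,0,-1],[0,0,0,-0.007,0,0,-1],[0,0,0,-0.007,0,0,-1],[0,0,0,-0.007,0,0,-1]]

```text
t: 7.75
tcp_pos: [0.5577, 0.1786, 0.2237]
tool_rot: [0.663, 0.748, 0.005, 0.003]
force: [0.3, 4.0, 5.6]
finger_gap: 0.385
gripper_force: 110.8
```

```bash
python3 -c "
from h import *
st()"
```

```text
t 7.75 tcp [0.5577 0.1786 0.2237] carton [0.005  0.0332 0.2057] F [0.3 4.  5.6] M [ 0.64  0.1  -0.13] gap 0.385 err [ 0.66 -0.19 -0.1 ] q [ 0.12  0.5   1.57  0.    1.06 -0.  ]
```

Call:
servo_tool:
  rows:
    - [[0,0,0,-0.007,-0.0005,0.0003,-1],[0,0,0,-0.007,-0.0005,0.0002,-1],[0,0,0,-0.007,-0.0005,0,-1],[0,0,0,-0.007,-0.0005,0,-1]]

```text
t: 8.08
tcp_pos: [0.5595, 0.1505, 0.2233]
tool_rot: [0.663, 0.748, 0.006, 0.003]
force: [1.0, 4.4, 6.0]
finger_gap: 0.385
gripper_force: 110.8
```

Call:
servo_tool:
  rows:
    - [[0,0,0,-0.007,-0.0005,0,-1],[0,0,0,-0.007,-0.0005,0,-1],[0,0,0,-0.007,0,0,-1],[0,0,0,-0.007,0,0,-1]]

```text
t: 8.42
tcp_pos: [0.5616, 0.1225, 0.2232]
tool_rot: [0.663, 0.748, 0.005, 0.003]
force: [1.7, 4.5, 6.3]
finger_gap: 0.384
gripper_force: 110.8
```

```bash
python3 -c "
from h import *
st()"
```

```text
t 8.42 tcp [0.5616 0.1225 0.2232] carton [ 0.002  -0.0229  0.2052] F [1.7 4.5 6.3] M [ 0.78  0.06 -0.14] gap 0.384 err [ 0.67 -0.16 -0.11] q [ 0.02  0.49  1.6   0.    1.04 -0.1 ]
```

Steady. Remaining 89 mm to y≈-0.112.

Call:
servo_tool:
  rows:
    - [[0,0,0,-0.007,0,0,-1],[0,0,0,-0.007,0,0,-1],[0,0,0,-0.007,0,0,-1],[0,0,0,-0.007,0,0,-1],[0,0,0,-0.007,0,0,-1],[0,0,0,-0.007,0,0,-1]]

```text
t: 8.92
tcp_pos: [0.5665, 0.0807, 0.2231]
tool_rot: [0.663, 0.748, 0.005, 0.003]
force: [0.8, 4.1, 5.9]
finger_gap: 0.38
gripper_force: 110.8
```

Call:
servo_tool:
  rows:
    - [[0,0,0,-0.007,0,0,-1],[0,0,0,-0.007,0,0,-1],[0,0,0,-0.007,0,0,-1],[0,0,0,-0.007,0,0,-1],[0,0,0,-0.007,0,0,-1],[0,0,0,-0.006,0,0,-1]]

```text
t: 9.42
tcp_pos: [0.5714, 0.0398, 0.2231]
tool_rot: [0.663, 0.748, 0.005, 0.003]
force: [0.8, 4.2, 6.3]
finger_gap: 0.384
gripper_force: 110.8
```

Call:
servo_tool:
  rows:
    - [[0,0,0,-0.004,0,0,-1],[0,0,0,0,0,0,-1],[0,0,0,0,0,0,-1],[0,0,0,0,0,0,-1]]

```text
t: 9.75
tcp_pos: [0.5719, 0.0352, 0.2231]
tool_rot: [0.663, 0.748, 0.004, 0.003]
force: [1.3, 1.9, 6.8]
finger_gap: 0.39
gripper_force: 110.8
```

```bash
python3 -c "
from h import *
st()"
```

```text
t 9.75 tcp [0.5719 0.0352 0.2231] carton [ 0.0016 -0.1109  0.2051] F [1.3 1.9 6.8] M [ 0.24  0.12 -0.1 ] gap 0.39 err [ 0.6  -0.   -0.08] q [-0.13  0.49  1.6   0.    1.04 -0.26]
```

Call:
servo_tool:
  rows:
    - [[0,0,0,0,0,-0.01,-1],[0,0,0,0,0,-0.015,-1],[0,0,0,0,0,-0.015,-1],[0,0,0,-0.0283,-0.0099,0,-1],[0,0,0,-0.0283,-0.0099,0,-1],[0,0,0,-0.0283,-0.0099,0,-1],[0,0,0,-0.0283,-0.0099,0,-1],[0,0,0,-0.0283,-0.0099,0,-1]]

```text
t: 10.42
tcp_pos: [0.5368, -0.1126, 0.2608]
tool_rot: [0.663, 0.749, 0.002, 0.001]
force: [1.3, -0.4, -3.8]
finger_gap: 0.382
gripper_force: 109.9
```

Call:
servo_tool:
  rows:
    - [[0,0,0,-0.0283,-0.0099,0,-1],[0,0,0,-0.0283,-0.0099,0,-1],[0,0,0,-0.0283,-0.0099,0,-1],[0,0,0,-0.0283,-0.0099,0.03,-1],[0,0,0,-0.0283,-0.0099,0.03,-1],[0,0,0,-0.0283,-0.0099,0.03,-1],[0,0,0,-0.0283,-0.0099,0.03,-1],[0,0,0,0,0,0.03,-1]]

```text
t: 11.08
tcp_pos: [0.494, -0.3212, 0.1119]
tool_rot: [0.664, 0.747, 0.001, 0.005]
force: [1.1, 0.5, -3.5]
finger_gap: 0.385
gripper_force: 109.8
```

Call:
servo_tool:
  rows:
    - [[0,0,0,0,0,0.03,-1],[0,0,0,0,0,0.01,-1],[0,0,0,0,0,0,-1],[0,0,0,0,0,0,-1],[0,0,0,0,0,0,-1]]

```text
t: 11.5
tcp_pos: [0.4956, -0.3149, 0.0749]
tool_rot: [0.663, 0.749, 0.002, 0.003]
force: [-0.4, -0.5, -3.0]
finger_gap: 0.386
gripper_force: 109.4
```

```bash
python3 -c "
from h import *
st()"
```

```text
t 11.5 tcp [ 0.4956 -0.3149  0.0749] carton [-0.1168 -0.4491  0.0569] F [-0.4 -0.5 -3. ] M [-0.04 -0.04 -0.02] gap 0.386 err [0.41 0.14 0.02] q [-0.76  0.72  1.66  0.01  0.75 -0.88]
```

Call:
servo_tool:
  rows:
    - [[0.4,0.1,0,0,0,0.007,-1],[0,0,0,0,0,0.006,-1],[0,0,0,0,0,0.0015,-1],[0,0,0,0,0,0,-1],[0,0,0,0,0,0,-1],[0,0,0,0,0,0,-1]]

```text
t: 12.0
tcp_pos: [0.4955, -0.315, 0.0598]
tool_rot: [0.663, 0.749, 0.0, 0.0]
force: [2.9, 1.4, 2.2]
finger_gap: 0.386
gripper_force: 110.0
```

```bash
python3 -c "
from h import *
st()"
```

```text
t 12.0 tcp [ 0.4955 -0.315   0.0598] carton [-0.1169 -0.4491  0.0418] F [2.9 1.4 2.2] M [ 0.07 -0.34  0.01] gap 0.386 err [ 0.03  0.02 -0.03] q [-0.76  0.75  1.66  0.    0.73 -0.88]
```

Call:
servo_tool:
  rows:
    - [[0,0,0,0,0,0,1],[0,0,0,0,0,0,1],[0,0,0,0,0,0,1],[0,0,0,0,0,0,1],[0,0,0,0,0,-0.01,1],[0,0,0,0,0,-0.025,1],[0,0,0,0,0,-0.03,1],[0,0,0,0,0,-0.03,1]]

```text
t: 12.67
tcp_pos: [0.494, -0.3141, 0.1547]
tool_rot: [0.663, 0.749, -0.0, -0.002]
force: [0.5, 0.2, 0.1]
finger_gap: 1.001
gripper_force: 0.0
```

```bash
python3 - <<'E'
from h import *
st();cv2.imwrite("pics/w3.png",manip.snapshot("wrist"));np.save("w3.npy",manip.camera_info("wrist")["camera_from_world"])
E
```

```text
t 12.67 tcp [ 0.494  -0.3141  0.1547] carton [-0.1183 -0.4481  0.1367] F [0.5 0.2 0.1] M [-0.04 -0.05 -0.02] gap 1.001 err [-0.18 -0.2  -0.04] q [-0.76  0.6   1.62 -0.    0.93 -0.88]
```

View pics/w3.png

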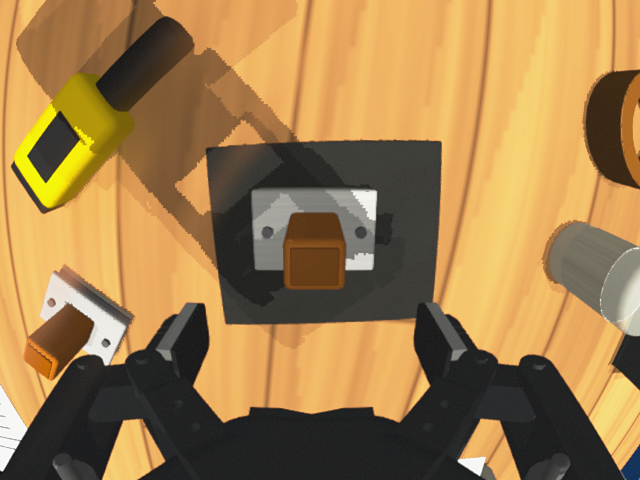

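The tamp stands upright on the mat, square to the gripper (plate corners (252,187), (377,188), (374,270), (254,270)). Next is the tilted approach.

```bash
python3 - <<'E'
from h import *
T=np.load("w3.npy");c=np.array([wz(T,u,.026) for u in((252,187),(377,188),(374,270),(254,270))]).mean(0)
g=np.array([wz(T,u,.094) for u in((291,249),(338,249),(340,289),(289,289))]).mean(0);print("plate",c,"griptop",g)
p,R0,_=now();R1=toolR(7,50);G=np.array([.495,-.315,.060])
pre=G-R1.as_matrix()[:,2]*.09;print(pre);print(*rows(p,R0,pre,R1,8,1),sep=",\n")
E
```

```text
plate [ 0.49974924 -0.31447935  0.026     ] griptop [ 0.49920114 -0.31749938  0.094     ]
[ 0.48659784 -0.2465699   0.11785088]
[0.03, -6.21, -0.02, 0.0089, -0.0003, 0.0054, 1],
[0.03, -6.21, -0.02, 0.0094, -0.0003, 0.0044, 1],
[0.03, -6.21, -0.02, 0.0098, -0.0003, 0.0033, 1],
[0.03, -6.21, -0.02, 0.0101, -0.0002, 0.0022, 1],
[0.03, -6.21, -0.02, 0.0103, -0.0002, 0.0011, 1],
[0.03, -6.21, -0.02, 0.0104, -0.0002, 0.0, 1],
[0.03, -6.21, -0.02, 0.0103, -0.0002, -0.0011, 1],
[0.03, -6.21, -0.02, 0.0101, -0.0002, -0.0022, 1]
```

Call:
servo_tool:
  rows:
    - [[0,-6.2,0,0.0089,0,0.0054,1],[0,-6.2,0,0.0094,0,0.0044,1],[0,-6.2,0,0.0098,0,0.0033,1],[0,-6.2,0,0.0101,0,0.0022,1],[0,-6.2,0,0.0103,0,0.0011,1],[0,-6.2,0,0.0104,0,0,1],[0,-6.2,0,0.0103,0,-0.0011,1],[0,-6.2,0,0.0101,0,-0.0022,1]]

```text
t: 13.38
tcp_pos: [0.4812, -0.2657, 0.1246]
tool_rot: [0.634, 0.709, -0.218, 0.22]
force: [-0.6, 0.1, -0.2]
finger_gap: 0.998
gripper_force: 0.0
```

Call:
servo_tool:
  rows:
    - [[0,0,0,0,0,0,1],[0,0,0,0,0,0,1],[0,0,0,0,0,0,1]]

```text
t: 13.63
tcp_pos: [0.4813, -0.2661, 0.1241]
tool_rot: [0.634, 0.709, -0.217, 0.218]
force: [0.1, -0.6, -0.5]
finger_gap: 0.999
gripper_force: 0.0
```

```bash
python3 - <<'E'
from h import *
st(7,50);p,R0,_=now();print("to pre",R0.inv().apply(np.array([.4878,-.2466,.1178])-p).round(4))
E
```

```text
t 13.63 tcp [ 0.4813 -0.2661  0.1241] carton [-0.1251 -0.3988  0.1061] F [ 0.1 -0.6 -0.5] M [ 0.31 -0.    0.02] gap 0.999 err [ -2.17 -14.23   0.37] q [-0.45  0.65  1.92 -1.21  0.58  0.49]
to pre [ 0.0187  0.0087 -0.006 ]
```

```bash
cat >>h.py <<'E'
from scipy.optimize import least_squares
def fkR(q,s4=1,s6=1):
    return R.from_euler("z",q[0])*R.from_euler("y",q[1]+q[2])*R.from_euler("z",s4*q[3])*R.from_euler("y",q[4])*R.from_euler("z",s6*q[5])
def fkp(q,L):
    r0,h,L2,L3,e,L6=L;A=R.from_euler("z",q[0]);B=A*R.from_euler("y",q[1]);D=B*R.from_euler("y",q[2])
    return A.apply([r0,0,h])+B.apply([0,0,L2])+D.apply([e,0,L3])+fkR(q).apply([0,0,L6])
LO=np.array([-3.08,-.75,.22,-1.43,0,-2.85]);HI=np.array([3.08,2.2,2.44,4.57,2.65,2.85])
E
python3 - <<'E'
from h import *
p,R0,s=now();q=s["q"]
for s4 in(1,-1):
    for s6 in(1,-1): print(s4,s6,(fkR(q,s4,s6).inv()*R0).as_rotvec(degrees=True).round(1))
D=[([-1.3015,.5285,1.4339,0,1.1814,-.1785],[.27045,-.5627,.2493]),([-.759,.633,1.645,0,.866,-.972],[.4906,-.3125,.1293]),([.2,.47,1.52,0,1.16,.08],[.5448,.223,.2556]),([.12,.5,1.57,0,1.06,0],[.5577,.1786,.2237]),([-.13,.49,1.6,0,1.04,-.26],[.5719,.0352,.2231]),([-.76,.75,1.66,0,.73,-.88],[.4955,-.315,.0598]),([-.76,.6,1.62,0,.93,-.88],[.494,-.3141,.1547]),(q,p)]
f=lambda L:np.ravel([fkp(np.array(a),L)-b for a,b in D])
o=least_squares(f,[0,.3,.45,.45,0,.2]);print(o.x.round(4),np.abs(o.fun).max(),o.fun.round(3))
E
```

```text
1 1 [-0.  0. 90.]
1 -1 [ -0.   -0.  146.3]
-1 1 [ 18.2 -60.2 -37. ]
-1 -1 [ 43.7 -43.7  13.7]
[0.0726 0.0716 0.5388 0.32   0.0829 0.0958] 0.10998005924949707 [-0.109 -0.024 -0.007 -0.069 -0.087  0.01   0.018 -0.109 -0.005  0.011
 -0.11  -0.001 -0.013 -0.108 -0.003 -0.066 -0.093  0.017 -0.073 -0.086
  0.006 -0.027 -0.007 -0.017]
```

```bash
cat >>h.py <<'E'
def fkp(q,L):
    r0,h,L2,L3,e,L6,d=L;A=R.from_euler("z",q[0]);B=A*R.from_euler("y",q[1]);D=B*R.from_euler("y",q[2])
    return A.apply([r0,d,h])+B.apply([0,0,L2])+D.apply([e,0,L3])+fkR(q).apply([0,0,L6])
RZ=R.from_euler("z",90,degrees=True)
def ik(p,Rt,q0,L):
    f=lambda q:np.r_[(fkp(q,L)-p)*10,((fkR(q)*RZ).inv()*Rt).as_rotvec()]
    return least_squares(f,np.clip(q0,LO+.01,HI-.01),bounds=(LO,HI))
E
python3 - <<'E'
from h import *
p,R0,s=now();q=s["q"]
D=[([-1.3015,.5285,1.4339,0,1.1814,-.1785],[.27045,-.5627,.2493]),([-.759,.633,1.645,0,.866,-.972],[.4906,-.3125,.1293]),([.2,.47,1.52,0,1.16,.08],[.5448,.223,.2556]),([.12,.5,1.57,0,1.06,0],[.5577,.1786,.2237]),([-.13,.49,1.6,0,1.04,-.26],[.5719,.0352,.2231]),([-.76,.75,1.66,0,.73,-.88],[.4955,-.315,.0598]),([-.76,.6,1.62,0,.93,-.88],[.494,-.3141,.1547]),(q,p)]
f=lambda L:np.r_[np.ravel([fkp(np.array(a),L)-b for a,b in D]),.003*(np.array(L)-[0,.4,.45,.45,0,.2,.1])]
o=least_squares(f,[0,.3,.45,.45,0,.2,.1]);L=o.x;print(L.round(4),np.abs(o.fun[:24]).max());np.save("L.npy",L)
YC=CR.apply([0,1,0]);XC=CR.apply([1,0,0])
G=np.array([.497,-.315,.06])
def tr(name,p,Rt):
    best=None
    for q4 in(-1.2,0,1.2,2.5,4):
        for q6 in(-2,0,2):
            o=ik(p,Rt,np.array([-.3,.6,1.7,q4,1,q6]),L)
            if best is None or o.cost<best.cost-1e-6:best=o
    print(name,"cost %.1e"%best.cost,best.x.round(2))
for th in(30,35,40,45,50,55):
    print(th)
    tr("mat lean -y",G,toolR(7,th)); tr("mat lean +y",G,toolR(7,-th))
    R_=toolR(7,-(90-th)); F=R.from_euler("z",180,degrees=True)
    for nm,off in(("end hi",[0,-.182,.124]),("end lo",[0,-.182,.064]),("end off",[0,-.24,.124])):
        P=CC+CR.apply(off);tr(nm,P,R_);tr(nm+" flip",P,R_*F)
E
```

```text
[0.0057 0.2829 0.5766 0.3919 0.1129 0.2777 0.1111] 0.0022568458147984582
30
mat lean -y cost 1.8e-20 [-0.57  0.77  1.86 -1.21  0.42  0.41]
mat lean +y cost 6.7e-28 [-0.89  0.89  1.4   0.28  1.32 -1.14]
end hi cost 9.9e-20 [-0.59  0.91  1.45  0.72  1.62 -1.01]
end hi flip cost 5.0e-22 [-0.59  0.91  1.45  0.72  1.62  2.14]
end lo cost 3.8e-30 [-0.59  1.    1.44  0.71  1.55 -1.06]
end lo flip cost 9.8e-31 [-0.59  1.    1.44  0.71  1.55  2.08]
end off cost 2.9e-22 [-0.65  0.94  1.35  0.67  1.7  -1.  ]
end off flip cost 3.7e-22 [-0.65  0.94  1.35  0.67  1.7   2.14]
35
mat lean -y cost 2.6e-05 [-0.54  0.79  1.88 -1.43  0.47  0.66]
mat lean +y cost 7.1e-25 [-0.9   0.93  1.35  0.31  1.41 -1.16]
end hi cost 4.7e-21 [-0.58  0.87  1.47  0.68  1.55 -0.99]
end hi flip cost 1.3e-23 [-0.58  0.87  1.47  0.68  1.55  2.16]
end lo cost 1.2e-30 [-0.58  0.96  1.46  0.68  1.48 -1.04]
end lo flip cost 8.9e-31 [-0.58  0.96  1.46  0.68  1.48  2.1 ]
end off cost 1.1e-23 [-0.64  0.9   1.38  0.64  1.63 -0.99]
end off flip cost 3.4e-23 [-0.64  0.9   1.38  0.64  1.63  2.16]
40
mat lean -y cost 2.3e-04 [-0.51  0.8
[... 1236 characters left out ...]
3  0.57  1.27 -0.96]
end lo flip cost 5.0e-25 [-0.52  0.86  1.53  0.57  1.27  2.18]
end off cost 2.6e-24 [-0.59  0.8   1.44  0.52  1.42 -0.92]
end off flip cost 2.9e-28 [-0.59  0.8   1.44  0.52  1.42  2.22]
55
mat lean -y cost 2.8e-22 [-0.42  0.93  1.94  4.36  0.84  1.26]
mat lean +y cost 3.5e-30 [-0.95  1.08  1.18  0.41  1.76 -1.18]
end hi cost 4.9e-22 [-0.49  0.74  1.54  0.51  1.29 -0.86]
end hi flip cost 1.5e-25 [-0.49  0.74  1.54  0.51  1.29  2.28]
end lo cost 7.8e-23 [-0.49  0.83  1.55  0.53  1.19 -0.92]
end lo flip cost 1.3e-28 [-0.49  0.83  1.55  0.53  1.19  2.22]
end off cost 4.0e-24 [-0.56  0.77  1.46  0.47  1.36 -0.89]
end off flip cost 2.7e-30 [-0.56  0.77  1.46  0.47  1.36  2.25]
```

```bash
python3 - <<'E'
from h import *
p,R0,_=now();v=np.array([.497,-.315,.17]);print(*rows(p,R0,v,toolR(7,0),8,1),sep=",\n")
R1=toolR(7,-50);G=np.array([.497,-.315,.060]);pre=G-R1.as_matrix()[:,2]*.09;print(pre);print(*rows(v,toolR(7,0),pre,R1,8,1),sep=",\n")
E
```

```text
[-0.27, 4.47, -0.07, -0.0085, 0.0012, -0.001, 1],
[-0.27, 4.47, -0.07, -0.0084, 0.0011, -0.0017, 1],
[-0.27, 4.47, -0.07, -0.0082, 0.0011, -0.0023, 1],
[-0.27, 4.47, -0.07, -0.008, 0.0011, -0.0029, 1],
[-0.27, 4.47, -0.07, -0.0078, 0.0012, -0.0035, 1],
[-0.27, 4.47, -0.07, -0.0075, 0.0012, -0.0041, 1],
[-0.27, 4.47, -0.07, -0.0071, 0.0012, -0.0047, 1],
[-0.27, 4.47, -0.07, -0.0067, 0.0012, -0.0052, 1]
[ 0.50540216 -0.3834301   0.11785088]
[0.0, 6.25, 0.0, -0.0086, -0.0, 0.0065, 1],
[-0.0, 6.25, 0.0, -0.0093, -0.0, 0.0055, 1],
[-0.0, 6.25, -0.0, -0.0098, -0.0, 0.0045, 1],
[0.0, 6.25, -0.0, -0.0103, -0.0, 0.0034, 1],
[-0.0, 6.25, 0.0, -0.0106, -0.0, 0.0023, 1],
[-0.0, 6.25, -0.0, -0.0107, -0.0, 0.0011, 1],
[-0.0, 6.25, 0.0, -0.0108, -0.0, -0.0001, 1],
[0.0, 6.25, 0.0, -0.0107, -0.0, -0.0013, 1]
```

Call:
servo_tool:
  rows:
    - [[-0.27,4.47,-0.07,-0.0085,0.0012,-0.001,1],[-0.27,4.47,-0.07,-0.0084,0.0011,-0.0017,1],[-0.27,4.47,-0.07,-0.0082,0.0011,-0.0023,1],[-0.27,4.47,-0.07,-0.008,0.0011,-0.0029,1],[-0.27,4.47,-0.07,-0.0078,0.0012,-0.0035,1],[-0.27,4.47,-0.07,-0.0075,0.0012,-0.0041,1],[-0.27,4.47,-0.07,-0.0071,0.0012,-0.0047,1],[-0.27,4.47,-0.07,-0.0067,0.0012,-0.0052,1]]

```text
t: 14.3
tcp_pos: [0.4936, -0.3097, 0.1681]
tool_rot: [0.665, 0.746, -0.024, 0.022]
force: [0.3, -0.5, -0.8]
finger_gap: 1.003
gripper_force: 0.0
```

Call:
servo_tool:
  rows:
    - [[0,6.25,0,-0.0086,0,0.0065,1],[0,6.25,0,-0.0093,0,0.0055,1],[0,6.25,0,-0.0098,0,0.0045,1],[0,6.25,0,-0.0103,0,0.0034,1],[0,6.25,0,-0.0106,0,0.0023,1],[0,6.25,0,-0.0107,0,0.0011,1],[0,6.25,0,-0.0108,0,0,1],[0,6.25,0,-0.0107,0,-0.0013,1]]

```text
t: 14.97
tcp_pos: [0.5007, -0.383, 0.12]
tool_rot: [0.613, 0.685, 0.259, -0.295]
force: [0.8, -0.0, -0.4]
finger_gap: 0.997
gripper_force: 0.0
```

Call:
servo_tool:
  rows:
    - [[0,0,0,0,0,0,1],[0,0,0,0,0,0,1],[0,0,0,0,0,0,1]]

```text
t: 15.22
tcp_pos: [0.5004, -0.3802, 0.1194]
tool_rot: [0.614, 0.686, 0.257, -0.295]
force: [0.3, -0.3, 0.5]
finger_gap: 1.002
gripper_force: 0.0
```

```bash
python3 - <<'E'
from h import *
st(7,-50);p,R0,_=now();print("to pre",R0.inv().apply(np.array([.5054,-.3834,.1178])-p).round(4))
cv2.imwrite("pics/w4.png",manip.snapshot("wrist"))
E
```

```text
t 15.22 tcp [ 0.5004 -0.3802  0.1194] carton [-0.12   -0.5144  0.1014] F [ 0.3 -0.3  0.5] M [-0.31 -0.04  0.01] gap 1.002 err [-0.06  3.95 -0.73] q [-0.98  0.98  1.1   0.34  1.79 -1.14]
to pre [-0.0037  0.0046 -0.0016]
```

View pics/w4.png

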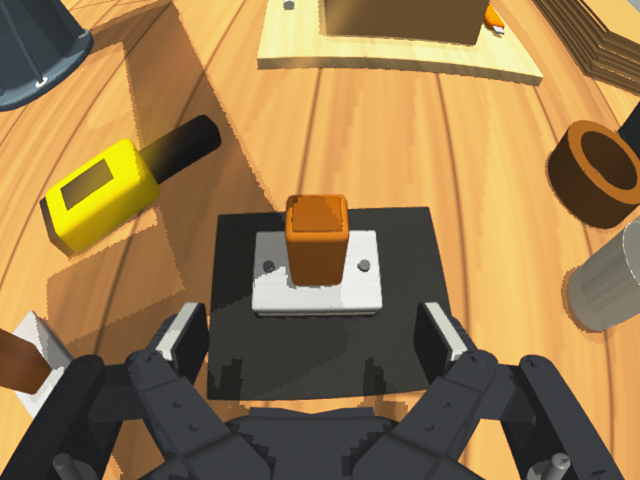

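The grip, centred at column 317, sits between the fingers (midpoint 311), with the tool leaning as planned and the way clear. I'll fine-tune and go in.

Call:
servo_tool:
  rows:
    - [[0,3.9,-0.7,-0.0037,0.004,-0.0016,1],[0,0,0,0,0,0,1],[0,0,0,0,0,0.02,1],[0,0,0,0,0,0.025,1],[0,0,0,0,0,0.02,1],[0,0,0,0,0,0,1],[0,0,0,0,0,0,1]]

```text
t: 15.85
tcp_pos: [0.4988, -0.3324, 0.0766]
tool_rot: [0.6, 0.679, 0.278, -0.318]
force: [0.3, -0.1, 0.2]
finger_gap: 1.0
gripper_force: 0.0
```

```bash
python3 - <<'E'
from h import *
st(7,-50);p,R0,_=now();print("to G",R0.inv().apply(np.array([.497,-.315,.060])-p).round(4))
E
```

```text
t 15.85 tcp [ 0.4988 -0.3324  0.0766] carton [-0.1158 -0.4667  0.0586] F [ 0.3 -0.1  0.2] M [-0.36 -0.06 -0.04] gap 1.0 err [-0.27  0.03 -0.04] q [-0.95  1.02  1.19  0.38  1.73 -1.17]
to G [-0.0015  0.0005  0.024 ]
```

Call:
servo_tool:
  rows:
    - [[0,0,0,-0.0015,0,0.014,1],[0,0,0,0,0,0.01,1],[0,0,0,0,0,0,1],[0,0,0,0,0,0,-1],[0,0,0,0,0,0,-1],[0,0,0,0,0,0,-1],[0,0,0,0,0,0,-1],[0,0,0,0,0,0,-1]]
  squeeze: 120

```text
t: 16.52
tcp_pos: [0.4964, -0.3169, 0.0588]
tool_rot: [0.601, 0.679, 0.279, -0.318]
force: [-0.9, -0.9, 1.2]
finger_gap: 0.379
gripper_force: 118.6
```

Call:
servo_tool:
  rows:
    - [[0,0,0,0,0,0,-1],[0,0,0,0,0,0,-1],[0,0,0,0,0,0,-1]]

```text
t: 16.77
tcp_pos: [0.4963, -0.3169, 0.0587]
tool_rot: [0.601, 0.679, 0.279, -0.318]
force: [-0.5, -2.3, 2.7]
finger_gap: 0.377
gripper_force: 118.6
```

```bash
python3 - <<'E'
from h import *
st(7,-50)
E
```

```text
t 16.77 tcp [ 0.4963 -0.3169  0.0587] carton [-0.1163 -0.4511  0.0407] F [-0.5 -2.3  2.7] M [-0.43 -0.16  0.05] gap 0.377 err [-0.17  0.03 -0.12] q [-0.94  1.03  1.23  0.38  1.68 -1.18]
```

```bash
python3 - <<'E'
from h import *
p,R0,_=now();L=np.load("L.npy")
A=np.array([.510,-.290,.26]);print("lift",*rows(p,R0,A,R0,6,-1)[:1],"x6")
B=CC+CR.apply([-.002,-.255,.124+.10]);print(B)
n=28;Z=lambda a:R.from_euler("z",a,degrees=True);P=lambda i:toolR(7,-50+10*i/n)*Z(180*i/n)
P0=lambda i:toolR(7,-50+10*i/n)*Z(180*i/n);q=manip.sense()["q"]
for i in range(n):
    w=(P(i).inv()*P(i+1)).as_rotvec(degrees=True).round(2);t=P(i).inv().apply((B-A)/n).round(4)
    print("[%g,%g,%g,%g,%g,%g,-1],"%(*w,*t))
    o=ik(A+(B-A)*i/n,P(i),q,L);q=o.x
    if i%9==0:print("  #",o.cost<1e-6,q.round(2))
E
```

```text
lift [0.0, 0.0, 0.0, 0.0284, 0.0027, -0.0184, -1] x6
[ 0.58589159 -0.10834301  0.242     ]
[-0.02,-0.36,6.43,0.0034,0.0035,0.0051,-1],
  # True [-0.9   0.77  1.2   0.44  1.93 -1.04]
[-0.06,-0.35,6.43,0.0038,0.0031,0.0051,-1],
[-0.1,-0.34,6.43,0.0042,0.0026,0.005,-1],
[-0.14,-0.33,6.43,0.0045,0.0021,0.005,-1],
[-0.17,-0.31,6.43,0.0047,0.0016,0.005,-1],
[-0.21,-0.29,6.43,0.0049,0.001,0.005,-1],
[-0.24,-0.27,6.43,0.005,0.0005,0.005,-1],
[-0.27,-0.24,6.43,0.005,-0.0001,0.0049,-1],
[-0.29,-0.21,6.43,0.005,-0.0007,0.0049,-1],
[-0.31,-0.17,6.43,0.0049,-0.0013,0.0049,-1],
  # True [-0.82  0.73  1.28  0.46  1.82  0.02]
[-0.33,-0.14,6.43,0.0048,-0.0019,0.0049,-1],
[-0.34,-0.1,6.43,0.0045,-0.0024,0.0048,-1],
[-0.35,-0.06,6.43,0.0042,-0.0029,0.0048,-1],
[-0.36,-0.02,6.43,0.0039,-0.0034,0.0048,-1],
[-0.36,0.02,6.43,0.0035,-0.0039,0.0048,-1],
[-0.35,0.06,6.43,0.003,-0.0043,0.0048,-1],
[-0.34,0.1,6.43,0.0025,-0.0046,0.0047,-1],
[-0.33,0.14,6.43,0.002,-0.0049,0.0047,-1],
[-0.31,0.17,6.43,0.0014,-0.0051,0.0047,-1],
  # True [-0.72  0.7   1.33  0.48  1.71  1.1 ]
[-0.29,0.21,6.43,0.0008,-0.0052,0.0047,-1],
[-0.27,0.24,6.43,0.0002,-0.0053,0.0046,-1],
[-0.24,0.27,6.43,-0.0004,-0.0053,0.0046,-1],
[-0.21,0.29,6.43,-0.001,-0.0053,0.0046,-1],
[-0.17,0.31,6.43,-0.0016,-0.0051,0.0046,-1],
[-0.14,0.33,6.43,-0.0022,-0.0049,0.0045,-1],
[-0.1,0.34,6.43,-0.0028,-0.0047,0.0045,-1],
[-0.06,0.35,6.43,-0.0033,-0.0043,0.0045,-1],
[-0.02,0.36,6.43,-0.0038,-0.0039,0.0044,-1],
  # True [-0.62  0.67  1.37  0.5   1.61  2.18]
```

Call:
servo_tool:
  rows:
    - [[0,0,0,0.0096,0,-0.0115,-1],[0,0,0,0.0284,0.0027,-0.0184,-1],[0,0,0,0.0284,0.0027,-0.0184,-1],[0,0,0,0.0284,0.0027,-0.0184,-1],[0,0,0,0.0284,0.0027,-0.0184,-1],[0,0,0,0.0284,0.0027,-0.0184,-1],[0,0,0,0.0188,0.0027,-0.0069,-1]]

```text
t: 17.35
tcp_pos: [0.5107, -0.29, 0.2638]
tool_rot: [0.601, 0.68, 0.278, -0.316]
force: [0.1, -0.2, -3.9]
finger_gap: 0.378
gripper_force: 119.3
```

Call:
servo_tool:
  rows:
    - [[-0.02,-0.36,6.43,0.0034,0.0035,0.0051,-1],[-0.06,-0.35,6.43,0.0038,0.0031,0.0051,-1],[-0.1,-0.34,6.43,0.0042,0.0026,0.005,-1],[-0.14,-0.33,6.43,0.0045,0.0021,0.005,-1],[-0.17,-0.31,6.43,0.0047,0.0016,0.005,-1],[-0.21,-0.29,6.43,0.0049,0.001,0.005,-1],[-0.24,-0.27,6.43,0.005,0.0005,0.005,-1]]

```text
t: 17.93
tcp_pos: [0.5288, -0.2435, 0.2552]
tool_rot: [0.824, 0.399, 0.128, -0.382]
force: [-0.1, -0.2, -3.9]
finger_gap: 0.378
gripper_force: 119.3
```

Call:
servo_tool:
  rows:
    - [[-0.27,-0.24,6.43,0.005,-0.0001,0.0049,-1],[-0.29,-0.21,6.43,0.005,-0.0007,0.0049,-1],[-0.31,-0.17,6.43,0.0049,-0.0013,0.0049,-1],[-0.33,-0.14,6.43,0.0048,-0.0019,0.0049,-1],[-0.34,-0.1,6.43,0.0045,-0.0024,0.0048,-1],[-0.35,-0.06,6.43,0.0042,-0.0029,0.0048,-1],[-0.36,-0.02,6.43,0.0039,-0.0034,0.0048,-1]]

```text
t: 18.52
tcp_pos: [0.5476, -0.1982, 0.2506]
tool_rot: [0.922, 0.053, -0.027, -0.382]
force: [-0.6, 0.3, -2.5]
finger_gap: 0.378
gripper_force: 119.3
```

Call:
servo_tool:
  rows:
    - [[-0.36,0.02,6.43,0.0035,-0.0039,0.0048,-1],[-0.35,0.06,6.43,0.003,-0.0043,0.0048,-1],[-0.34,0.1,6.43,0.0025,-0.0046,0.0047,-1],[-0.33,0.14,6.43,0.002,-0.0049,0.0047,-1],[-0.31,0.17,6.43,0.0014,-0.0051,0.0047,-1],[-0.29,0.21,6.43,0.0008,-0.0052,0.0047,-1],[-0.27,0.24,6.43,0.0002,-0.0053,0.0046,-1]]

```text
t: 19.1
tcp_pos: [0.5663, -0.1527, 0.246]
tool_rot: [0.88, -0.306, -0.162, -0.324]
force: [-0.4, -0.0, -3.9]
finger_gap: 0.378
gripper_force: 119.3
```

Call:
servo_tool:
  rows:
    - [[-0.24,0.27,6.43,-0.0004,-0.0053,0.0046,-1],[-0.21,0.29,6.43,-0.001,-0.0053,0.0046,-1],[-0.17,0.31,6.43,-0.0016,-0.0051,0.0046,-1],[-0.14,0.33,6.43,-0.0022,-0.0049,0.0045,-1],[-0.1,0.34,6.43,-0.0028,-0.0047,0.0045,-1],[-0.06,0.35,6.43,-0.0033,-0.0043,0.0045,-1],[-0.02,0.36,6.43,-0.0038,-0.0039,0.0044,-1],[0,0,0,0,0,0,-1]]

```text
t: 19.77
tcp_pos: [0.5852, -0.1063, 0.2415]
tool_rot: [0.703, -0.623, -0.259, -0.224]
force: [-0.9, 0.5, -4.1]
finger_gap: 0.377
gripper_force: 119.4
```

Call:
servo_tool:
  rows:
    - [[0,0,0,0,0,0,-1],[0,0,0,0,0,0,-1]]

```text
t: 19.93
tcp_pos: [0.5852, -0.1082, 0.2413]
tool_rot: [0.704, -0.622, -0.258, -0.225]
force: [-0.5, 0.3, -3.6]
finger_gap: 0.378
gripper_force: 119.4
```

```bash
cat >>h.py <<'E'
F=R.from_euler("z",180,degrees=True)
def ste(tgt=(0,-.255,.130)):
    p,R0,s=now();c=CR.inv().apply(p-CC);RT=toolR(7,-40)*F
    print("t",round(s["t"],2),"carton",c.round(4),"Fc",CR.inv().apply(s["force"]).round(1),"M",s["ft_torque"].round(2),"err",(R0.inv()*RT).as_rotvec(degrees=True).round(2),"shift",R0.inv().apply(CR.apply(np.array(tgt)-c)).round(4),"gap",round(s["finger_gap"],3),"q",s["q"].round(2))
E
python3 - <<'E'
from h import *
ste();cv2.imwrite("pics/s5.png",manip.snapshot("scene")[150:360,120:480]);cv2.imwrite("pics/w5.png",manip.snapshot("wrist"));np.save("w5.npy",manip.camera_info("wrist")["camera_from_world"])
print("unit y_c in tool",(toolR(7,-40)*F).inv().apply(CR.apply([0,1,0])).round(4),"z",(toolR(7,-40)*F).inv().apply([0,0,1]).round(4))
E
```

```text
t 19.93 carton [-0.0026 -0.2547  0.2233] Fc [-0.5  0.4 -3.6] M [-0.73 -0.1   0.01] err [ 0.26  0.01 -0.02] shift [ 0.0602 -0.003   0.0713] gap 0.378 q [-0.6   0.67  1.37  0.5   1.6   2.3 ]
unit y_c in tool [-0.766   0.      0.6428] z [-0.6428 -0.     -0.766 ]
```

View pics/w5.png

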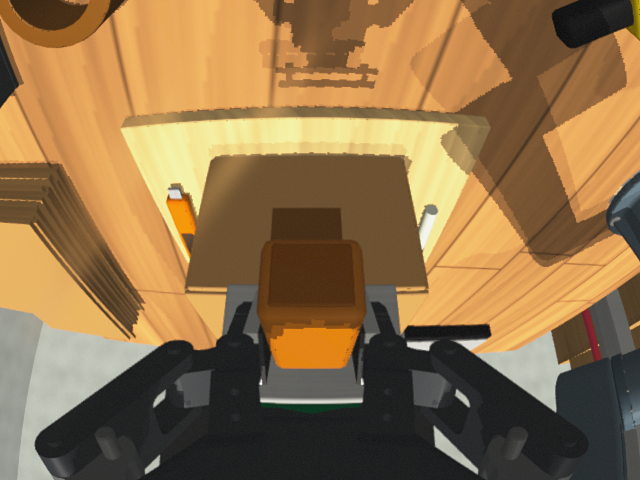

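The wrist view, now rolled over, shows the carton's end with its flap (columns 272–341, centre 306, lower end at row 208). The tamp grip is at 311, so I need a shift of about 3 mm. Next I'll lower and approach.

Call:
servo_tool:
  rows:
    - [[0.2,0,0,0.0118,-0.0006,0.0155,-1],[0,0,0,0.0118,-0.0006,0.0155,-1],[0,0,0,0.0118,-0.0006,0.0155,-1],[0,0,0,0.0118,-0.0006,0.0155,-1],[0,0,0,0.0118,-0.0006,0.0155,-1],[0,0,0,0,0,0,-1],[0,0,0,0,0,0,-1],[0,0,0,0,0,0,-1]]

```text
t: 20.7
tcp_pos: [0.5883, -0.1036, 0.145]
tool_rot: [0.703, -0.623, -0.256, -0.227]
force: [0.9, 0.1, -3.5]
finger_gap: 0.374
gripper_force: 119.5
```

Call:
servo_tool:
  rows:
    - [[0,0,0,-0.0105,0,0.0088,-1],[0,0,0,-0.0105,0,0.0088,-1],[0,0,0,-0.0105,0,0.0088,-1],[0,0,0,-0.006,0,0.005,-1],[0,0,0,0,0,0,-1],[0,0,0,0,0,0,-1],[0,0,0,0,0,0,-1]]

```text
t: 21.28
tcp_pos: [0.5822, -0.0545, 0.1444]
tool_rot: [0.703, -0.623, -0.256, -0.226]
force: [-0.1, 0.1, -3.8]
finger_gap: 0.378
gripper_force: 119.5
```

```bash
python3 - <<'E'
from h import *
ste((0,-.195,.126))
E
```

```text
t 21.28 carton [ 0.0009 -0.2011  0.1264] Fc [-0.   0.1 -3.8] M [-0.78 -0.13 -0.03] err [ 0.   -0.03 -0.09] shift [-0.0045  0.0009  0.0042] gap 0.378 q [-0.54  0.77  1.5   0.54  1.38  2.24]
```

Call:
servo_tool:
  rows:
    - [[0,0,0,-0.0023,0,0.0019,-1],[0,0,0,-0.0023,0,0.0019,-1],[0,0,0,0,0,0,-1],[0,0,0,0,0,0,-1]]

```text
t: 21.62
tcp_pos: [0.5811, -0.0486, 0.1441]
tool_rot: [0.703, -0.623, -0.257, -0.226]
force: [0.7, -0.5, -3.9]
finger_gap: 0.378
gripper_force: 119.5
```

Call:
servo_tool:
  rows:
    - [[0,0,0,-0.00115,0,0.00096,-1],[0,0,0,0,0,0,-1],[0,0,0,0,0,0,-1]]

```text
t: 21.87
tcp_pos: [0.5809, -0.0471, 0.1442]
tool_rot: [0.703, -0.623, -0.257, -0.226]
force: [-0.9, 0.5, -3.4]
finger_gap: 0.379
gripper_force: 119.5
```

Call:
servo_tool:
  rows:
    - [[0,0,0,-0.00115,0,0.00096,-1],[0,0,0,0,0,0,-1],[0,0,0,0,0,0,-1]]

```text
t: 22.12
tcp_pos: [0.5807, -0.0454, 0.1442]
tool_rot: [0.703, -0.623, -0.257, -0.226]
force: [0.5, 0.5, -4.1]
finger_gap: 0.377
gripper_force: 119.5
```

Call:
servo_tool:
  rows:
    - [[0,0,0,-0.00115,0,0.00096,-1],[0,0,0,0,0,0,-1],[0,0,0,0,0,0,-1]]

```text
t: 22.37
tcp_pos: [0.5806, -0.0439, 0.1443]
tool_rot: [0.703, -0.623, -0.257, -0.226]
force: [-0.0, 0.6, -2.6]
finger_gap: 0.38
gripper_force: 119.5
```

```bash
python3 - <<'E'
from h import *
ste((0,-.185,.126))
E
```

```text
t 22.37 carton [ 0.0006 -0.1904  0.1263] Fc [ 0.1  0.6 -2.6] M [-0.73 -0.08 -0.04] err [ 0.03  0.04 -0.13] shift [-0.004   0.0006  0.0037] gap 0.38 q [-0.53  0.77  1.51  0.55  1.37  2.24]
```

Call:
servo_tool:
  rows:
    - [[0,0,0,-0.00115,0,0.00096,-1],[0,0,0,0,0,0,-1],[0,0,0,0,0,0,-1]]

```text
t: 22.62
tcp_pos: [0.5804, -0.0425, 0.1443]
tool_rot: [0.703, -0.623, -0.257, -0.226]
force: [-0.5, -0.7, -4.0]
finger_gap: 0.376
gripper_force: 119.5
```

Call:
servo_tool:
  rows:
    - [[0,0,0,-0.00115,0,0.00096,-1],[0,0,0,0,0,0,-1],[0,0,0,0,0,0,-1]]

```text
t: 22.87
tcp_pos: [0.5802, -0.041, 0.1443]
tool_rot: [0.703, -0.623, -0.257, -0.226]
force: [-0.1, 0.7, -3.3]
finger_gap: 0.378
gripper_force: 119.5
```

Call:
servo_tool:
  rows:
    - [[0,0,0,-0.00115,0,0.00096,-1],[0,0,0,0,0,0,-1],[0,0,0,0,0,0,-1]]

```text
t: 23.12
tcp_pos: [0.5803, -0.0405, 0.1443]
tool_rot: [0.703, -0.624, -0.256, -0.226]
force: [-0.2, -4.1, -3.5]
finger_gap: 0.377
gripper_force: 119.6
```

Call:
servo_tool:
  rows:
    - [[0,0,0,-0.00115,0,0.00096,-1],[0,0,0,0,0,0,-1],[0,0,0,0,0,0,-1]]

```text
t: 23.37
tcp_pos: [0.5802, -0.0393, 0.1443]
tool_rot: [0.703, -0.624, -0.256, -0.226]
force: [-0.7, -5.9, -1.4]
finger_gap: 0.381
gripper_force: 119.7
```

Call:
servo_tool:
  rows:
    - [[0,0,0,-0.00115,0,0.00096,-1],[0,0,0,0,0,0,-1],[0,0,0,0,0,0,-1]]

```text
t: 23.62
tcp_pos: [0.58, -0.0384, 0.1443]
tool_rot: [0.704, -0.624, -0.255, -0.226]
force: [-1.2, -7.0, -0.8]
finger_gap: 0.378
gripper_force: 119.8
```

```bash
python3 - <<'E'
from h import *
ste((0,-.185,.126))
E
```

```text
t 23.62 carton [ 0.0007 -0.1849  0.1263] Fc [-2.  -6.8 -0.8] M [-1.37  0.11  0.32] err [-0.02 -0.16 -0.11] shift [0.0003 0.0007 0.0001] gap 0.378 q [-0.52  0.76  1.52  0.55  1.36  2.24]
```

Call:
servo_tool:
  rows:
    - [[0,0,0,-0.00115,0,0.00096,-1],[0,0,0,0,0,0,-1],[0,0,0,0,0,0,-1]]

```text
t: 23.87
tcp_pos: [0.58, -0.0374, 0.1443]
tool_rot: [0.704, -0.624, -0.255, -0.225]
force: [-1.3, -8.6, -1.3]
finger_gap: 0.378
gripper_force: 119.9
```

Call:
servo_tool:
  rows:
    - [[0,0,0,-0.0008,0,0.0006,-1],[0,0,0,0,0,0,-1],[0,0,0,0,0,0,-1]]

```text
t: 24.12
tcp_pos: [0.5799, -0.0368, 0.1443]
tool_rot: [0.704, -0.624, -0.255, -0.225]
force: [-2.1, -10.3, -1.6]
finger_gap: 0.376
gripper_force: 120.0
```

```bash
python3 - <<'E'
from h import *
ste((0,-.185,.126))
E
```

```text
t 24.12 carton [ 0.0008 -0.1833  0.1263] Fc [-3.3 -9.9 -1.6] M [-1.52  0.17  0.39] err [-0.04 -0.25 -0.1 ] shift [ 0.0015  0.0008 -0.0009] gap 0.376 q [-0.52  0.76  1.52  0.55  1.36  2.25]
```

Call:
servo_tool:
  rows:
    - [[0,0,0,0.0013,0,0.0015,-1],[0,0,0,0.0026,0,0.0031,-1],[0,0,0,0.0026,0,0.0031,-1],[0,0,0,0.0026,0,0.0031,-1]]

```text
t: 24.45
tcp_pos: [0.5814, -0.0368, 0.1309]
tool_rot: [0.704, -0.624, -0.253, -0.227]
force: [0.7, -8.7, 2.3]
finger_gap: 0.376
gripper_force: 120.1
```

```bash
python3 - <<'E'
from h import *
ste((0,-.1833,.066))
E
```

```text
t 24.45 carton [ 0.0023 -0.1835  0.1129] Fc [-0.3 -8.8  2.3] M [-1.14 -0.19  0.15] err [-0.26 -0.24 -0.05] shift [0.0299 0.0024 0.0362] gap 0.376 q [-0.52  0.78  1.52  0.56  1.33  2.23]
```

Call:
servo_tool:
  rows:
    - [[0,0,0,0.0024,0.0003,0.0033,-1],[0,0,0,0.0025,0.0003,0.0032,-1],[0,0,0,0.0026,0.0003,0.0031,-1],[0,0,0,0.0026,0.0003,0.0031,-1]]

```text
t: 24.78
tcp_pos: [0.5805, -0.0368, 0.1146]
tool_rot: [0.704, -0.624, -0.253, -0.227]
force: [0.7, -9.1, 1.0]
finger_gap: 0.38
gripper_force: 120.2
```

```bash
python3 - <<'E'
from h import *
ste((0,-.1833,.066))
E
```

```text
t 24.78 carton [ 0.0014 -0.1833  0.0966] Fc [-0.4 -9.2  1. ] M [-1.14 -0.2   0.1 ] err [-0.3  -0.26 -0.04] shift [0.0196 0.0015 0.0235] gap 0.38 q [-0.52  0.81  1.53  0.56  1.31  2.21]
```

Call:
servo_tool:
  rows:
    - [[0,0,0,0.0026,0,0.0031,-1],[0,0,0,0.0026,0,0.0031,-1],[0,0,0,0.0026,0,0.0031,-1],[0,0,0,0.0026,0,0.0031,-1]]

```text
t: 25.12
tcp_pos: [0.5804, -0.0368, 0.0984]
tool_rot: [0.704, -0.624, -0.253, -0.227]
force: [2.1, -9.5, 1.2]
finger_gap: 0.381
gripper_force: 120.2
```

Call:
servo_tool:
  rows:
    - [[0,0,0,0.0026,0,0.0031,-1],[0,0,0,0.0026,0,0.0031,-1],[0,0,0,0.0026,0,0.0031,-1],[0,0,0,0.0008,0,0.0009,-1],[0,0,0,0,0,0,-1],[0,0,0,0,0,0,-1],[0,0,0,0,0,0,-1]]

```text
t: 25.7
tcp_pos: [0.5804, -0.0369, 0.0846]
tool_rot: [0.704, -0.624, -0.253, -0.226]
force: [1.4, -9.5, -1.2]
finger_gap: 0.377
gripper_force: 120.2
```

```bash
python3 - <<'E'
from h import *
ste((0,-.1833,.066))
E
```

```text
t 25.7 carton [ 0.0012 -0.1834  0.0666] Fc [ 0.2 -9.6 -1.2] M [-1.41 -0.18  0.13] err [-0.27 -0.31 -0.06] shift [0.0003 0.0012 0.0006] gap 0.377 q [-0.52  0.85  1.54  0.57  1.26  2.19]
```

Call:
servo_tool:
  rows:
    - [[0,0,0,0.0046,0,-0.0039,-1],[0,0,0,0.0092,0,-0.0077,-1],[0,0,0,0.0138,0,-0.0116,-1],[0,0,0,0.0138,0,-0.0116,-1],[0,0,0,0.0092,0,-0.0077,-1],[0,0,0,0,0,0,-1]]

```text
t: 26.2
tcp_pos: [0.5872, -0.1032, 0.0841]
tool_rot: [0.702, -0.625, -0.255, -0.227]
force: [0.7, 0.1, -3.4]
finger_gap: 0.375
gripper_force: 119.7
```

Call:
servo_tool:
  rows:
    - [[0,0,0,-0.0168,0,-0.02,-1],[0,0,0,-0.0168,0,-0.02,-1],[0,0,0,-0.0168,0,-0.02,-1],[0,0,0,-0.0168,0,-0.02,-1],[0,0,0,-0.0168,0,-0.02,-1],[0,0,0,-0.0168,0,-0.02,-1],[0,0,0,0,0,0,-1],[0,0,0,0,0,0,-1]]

```text
t: 26.87
tcp_pos: [0.5863, -0.0992, 0.242]
tool_rot: [0.704, -0.623, -0.256, -0.226]
force: [-0.2, 0.1, -3.8]
finger_gap: 0.379
gripper_force: 119.6
```

```bash
python3 - <<'E'
from h import *
ste();B,_,_=now();A=np.array([.505,-.30,.26]);RB=now()[1]
Z=lambda a:R.from_euler("z",a,degrees=True);n=28;P=lambda i:toolR(7,-40-10*i/n)*Z(180-180*i/n)
for i in range(n):
    w=(P(i).inv()*P(i+1)).as_rotvec(degrees=True).round(2);t=P(i).inv().apply((A-B)/n).round(4)
    print("[%g,%g,%g,%g,%g,%g,-1],"%(*w,*t),end="\n" if i%7==6 else "")
E
```

```text
t 26.87 carton [-0.0005 -0.246   0.224 ] Fc [-0.2  0.1 -3.8] M [-0.8  -0.08  0.01] err [-0.03 -0.06 -0.05] shift [ 0.0673 -0.0005  0.0663] gap 0.379 q [-0.59  0.67  1.38  0.51  1.59  2.31]
[0.02,-0.36,-6.43,0.0048,0.0038,-0.0048,-1],[0.06,-0.35,-6.43,0.0043,0.0043,-0.0049,-1],[0.1,-0.34,-6.43,0.0038,0.0047,-0.0049,-1],[0.14,-0.33,-6.43,0.0032,0.0051,-0.0049,-1],[0.17,-0.31,-6.43,0.0026,0.0054,-0.005,-1],[0.21,-0.29,-6.43,0.0019,0.0056,-0.005,-1],[0.24,-0.27,-6.43,0.0012,0.0058,-0.005,-1],
[0.27,-0.24,-6.43,0.0006,0.0059,-0.005,-1],[0.29,-0.21,-6.43,-0.0001,0.0059,-0.0051,-1],[0.31,-0.17,-6.43,-0.0008,0.0058,-0.0051,-1],[0.33,-0.14,-6.43,-0.0015,0.0056,-0.0051,-1],[0.34,-0.1,-6.43,-0.0021,0.0054,-0.0052,-1],[0.35,-0.06,-6.43,-0.0027,0.0051,-0.0052,-1],[0.36,-0.02,-6.43,-0.0032,0.0048,-0.0052,-1],
[0.36,0.02,-6.43,-0.0038,0.0043,-0.0052,-1],[0.35,0.06,-6.43,-0.0042,0.0038,-0.0053,-1],[0.34,0.1,-6.43,-0.0046,0.0033,-0.0053,-1],[0.33,0.14,-6.43,-0.0049,0.0028,-0.0053,-1],[0.31,0.17,-6.43,-0.0052,0.0022,-0.0053,-1],[0.29,0.21,-6.43,-0.0054,0.0015,-0.0054,-1],[0.27,0.24,-6.43,-0.0055,0.0009,-0.0054,-1],
[0.24,0.27,-6.43,-0.0056,0.0002,-0.0054,-1],[0.21,0.29,-6.43,-0.0055,-0.0004,-0.0054,-1],[0.17,0.31,-6.43,-0.0054,-0.001,-0.0055,-1],[0.14,0.33,-6.43,-0.0052,-0.0017,-0.0055,-1],[0.1,0.34,-6.43,-0.005,-0.0022,-0.0055,-1],[0.06,0.35,-6.43,-0.0047,-0.0028,-0.0055,-1],[0.02,0.36,-6.43,-0.0043,-0.0033,-0.0056,-1],
```

Call:
servo_tool:
  rows:
    - [[0.02,-0.36,-6.43,0.0048,0.0038,-0.0048,-1],[0.06,-0.35,-6.43,0.0043,0.0043,-0.0049,-1],[0.1,-0.34,-6.43,0.0038,0.0047,-0.0049,-1],[0.14,-0.33,-6.43,0.0032,0.0051,-0.0049,-1],[0.17,-0.31,-6.43,0.0026,0.0054,-0.005,-1],[0.21,-0.29,-6.43,0.0019,0.0056,-0.005,-1],[0.24,-0.27,-6.43,0.0012,0.0058,-0.005,-1]]

```text
t: 27.45
tcp_pos: [0.5646, -0.1492, 0.2431]
tool_rot: [0.881, -0.302, -0.161, -0.327]
force: [-0.2, -0.1, -2.2]
finger_gap: 0.378
gripper_force: 119.6
```

Call:
servo_tool:
  rows:
    - [[0.27,-0.24,-6.43,0.0006,0.0059,-0.005,-1],[0.29,-0.21,-6.43,-0.0001,0.0059,-0.0051,-1],[0.31,-0.17,-6.43,-0.0008,0.0058,-0.0051,-1],[0.33,-0.14,-6.43,-0.0015,0.0056,-0.0051,-1],[0.34,-0.1,-6.43,-0.0021,0.0054,-0.0052,-1],[0.35,-0.06,-6.43,-0.0027,0.0051,-0.0052,-1],[0.36,-0.02,-6.43,-0.0032,0.0048,-0.0052,-1]]

```text
t: 28.03
tcp_pos: [0.5444, -0.1993, 0.2477]
tool_rot: [0.921, 0.057, -0.024, -0.384]
force: [1.0, -0.1, -3.1]
finger_gap: 0.379
gripper_force: 119.6
```

Call:
servo_tool:
  rows:
    - [[0.36,0.02,-6.43,-0.0038,0.0043,-0.0052,-1],[0.35,0.06,-6.43,-0.0042,0.0038,-0.0053,-1],[0.34,0.1,-6.43,-0.0046,0.0033,-0.0053,-1],[0.33,0.14,-6.43,-0.0049,0.0028,-0.0053,-1],[0.31,0.17,-6.43,-0.0052,0.0022,-0.0053,-1],[0.29,0.21,-6.43,-0.0054,0.0015,-0.0054,-1],[0.27,0.24,-6.43,-0.0055,0.0009,-0.0054,-1]]

```text
t: 28.62
tcp_pos: [0.5243, -0.2494, 0.2522]
tool_rot: [0.821, 0.402, 0.131, -0.383]
force: [0.0, -0.0, -4.6]
finger_gap: 0.381
gripper_force: 119.6
```

Call:
servo_tool:
  rows:
    - [[0.24,0.27,-6.43,-0.0056,0.0002,-0.0054,-1],[0.21,0.29,-6.43,-0.0055,-0.0004,-0.0054,-1],[0.17,0.31,-6.43,-0.0054,-0.001,-0.0055,-1],[0.14,0.33,-6.43,-0.0052,-0.0017,-0.0055,-1],[0.1,0.34,-6.43,-0.005,-0.0022,-0.0055,-1],[0.06,0.35,-6.43,-0.0047,-0.0028,-0.0055,-1],[0.02,0.36,-6.43,-0.0043,-0.0033,-0.0056,-1],[0,0,0,0,0,0,-1]]

```text
t: 29.28
tcp_pos: [0.5038, -0.3009, 0.2563]
tool_rot: [0.601, 0.677, 0.281, -0.318]
force: [0.7, -0.8, -3.4]
finger_gap: 0.377
gripper_force: 119.6
```

Call:
servo_tool:
  rows:
    - [[0,0,0,0,0,0,-1],[0,0,0,0,0,0,-1]]

```text
t: 29.45
tcp_pos: [0.5045, -0.2993, 0.2578]
tool_rot: [0.602, 0.677, 0.28, -0.319]
force: [0.4, -0.5, -2.7]
finger_gap: 0.377
gripper_force: 119.6
```

```bash
python3 - <<'E'
from h import *
st(7,-50);p,R0,_=now();print("to",R0.inv().apply(np.array([.497,-.317,.075])-p).round(4),"down unit",R0.inv().apply([0,0,-1]).round(4))
E
```

```text
t 29.45 tcp [ 0.5045 -0.2993  0.2578] carton [-0.106  -0.4346  0.2398] F [ 0.4 -0.5 -2.7] M [-0.77 -0.1  -0.  ] gap 0.377 err [-0.06 -0.19 -0.28] q [-0.92  0.78  1.19  0.43  1.94 -1.04]
to [-0.1511 -0.0088  0.1043] down unit [-0.7682  0.0044  0.6402]
```

Call:
servo_tool:
  rows:
    - [[0,-0.2,-0.2,-0.0216,-0.0013,0.0149,-1],[0,0,0,-0.0216,-0.0013,0.0149,-1],[0,0,0,-0.0216,-0.0013,0.0149,-1],[0,0,0,-0.0216,-0.0013,0.0149,-1],[0,0,0,-0.0216,-0.0013,0.0149,-1],[0,0,0,-0.0216,-0.0013,0.0149,-1],[0,0,0,-0.0216,-0.001,0.0149,-1],[0,0,0,0,0,0,-1]]

```text
t: 30.12
tcp_pos: [0.4966, -0.3166, 0.0709]
tool_rot: [0.601, 0.678, 0.279, -0.319]
force: [-0.2, 0.4, -3.5]
finger_gap: 0.378
gripper_force: 119.6
```

Call:
servo_tool:
  rows:
    - [[0,0,0,0,0,0,-1],[0,0,0,0,0,0,-1]]

```text
t: 30.28
tcp_pos: [0.499, -0.3185, 0.0774]
tool_rot: [0.6, 0.68, 0.28, -0.315]
force: [0.1, -0.2, -3.6]
finger_gap: 0.378
gripper_force: 119.6
```

```bash
python3 - <<'E'
from h import *
st(7,-50);p,R0,_=now();print("to",R0.inv().apply(np.array([p[0],p[1],.0605])-p).round(4))
E
```

```text
t 30.28 tcp [ 0.499  -0.3185  0.0774] carton [-0.1139 -0.453   0.0594] F [ 0.1 -0.2 -3.6] M [-0.75 -0.08  0.  ] gap 0.378 err [0.01 0.15 0.13] q [-0.94  1.01  1.22  0.39  1.7  -1.17]
to [-0.0129 -0.      0.0109]
```

Call:
servo_tool:
  rows:
    - [[0,0,0,-0.0055,0,0.0046,-1],[0,0,0,-0.0046,0,0.0038,-1],[0,0,0,-0.0023,0,0.0019,-1],[0,0,0,0,0,0,-1],[0,0,0,0,0,0,-1],[0,0,0,0,0,0,-1]]

```text
t: 30.78
tcp_pos: [0.4985, -0.319, 0.0604]
tool_rot: [0.6, 0.68, 0.279, -0.315]
force: [-0.2, 0.1, -3.5]
finger_gap: 0.378
gripper_force: 119.6
```

Call:
servo_tool:
  rows:
    - [[0,0,0,-0.0012,0,0.001,-1],[0,0,0,0,0,0,-1],[0,0,0,0,0,0,-1],[0,0,0,0,0,0,-1]]

```text
t: 31.12
tcp_pos: [0.4986, -0.3193, 0.0593]
tool_rot: [0.6, 0.68, 0.28, -0.315]
force: [0.1, -1.4, 0.2]
finger_gap: 0.376
gripper_force: 119.8
```

Landed on the mat. Release, back out along the tool axis, then look.

Call:
servo_tool:
  rows:
    - [[0,0,0,-0.0004,0,0.0003,-1],[0,0,0,0,0,0,-1],[0,0,0,0,0,0,1],[0,0,0,0,0,0,1],[0,0,0,0,0,0,1],[0,0,0,0,0,0,1],[0,0,0,0,0,0,1],[0,0,0,0,0,0,1]]

```text
t: 31.78
tcp_pos: [0.4983, -0.3189, 0.058]
tool_rot: [0.6, 0.68, 0.279, -0.315]
force: [0.1, -1.1, -0.3]
finger_gap: 0.996
gripper_force: 0.0
```

Call:
servo_tool:
  rows:
    - [[0,0,0,0,0,-0.01,1],[0,0,0,0,0,-0.025,1],[0,0,0,0,0,-0.03,1],[0,0,0,0,0,-0.03,1],[0,0,0,0,0,-0.03,1],[0,0,0,0,0,-0.02,1],[0,0,0,0,0,0,1],[0,0,0,0,0,0,1]]

```text
t: 32.45
tcp_pos: [0.5118, -0.4301, 0.1522]
tool_rot: [0.601, 0.68, 0.279, -0.314]
force: [0.9, 0.4, 0.1]
finger_gap: 0.996
gripper_force: 0.0
```

```bash
python3 - <<'E'
from h import *
st(7,-50);cv2.imwrite("pics/w6.png",manip.snapshot("wrist"))
E
```

```text
t 32.45 tcp [ 0.5118 -0.4301  0.1522] carton [-0.1148 -0.5653  0.1342] F [0.9 0.4 0.1] M [-0.36 -0.02  0.03] gap 0.996 err [0.08 0.29 0.11] q [-1.01  1.03  0.91  0.37  2.   -1.12]
```

View pics/w6.png

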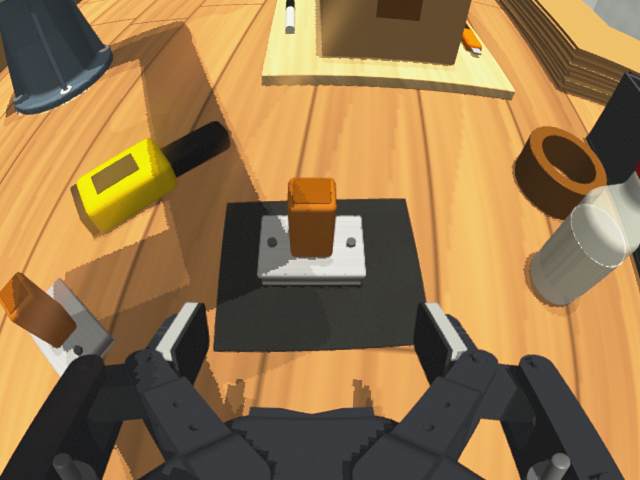

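The tamp stands upright on the larger mat at about (312,245), released, with the gripper clear of it and the bystanders where they were.

```bash
python3 -c "
from station import manip
print(manip.sign_off())"
```

```text
the job is handed in; nothing more can be done
None
```

I rubbed both tape strokes down at about 9–10 N by the force readings, with the springs partly pressed and off their stop, and left the tamp upright and released on the larger mat; I handed the job in at about 32 s and got no verdict back.

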